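Lay the chai tray on the kitchen ledge

TASK

Lay the wooden tray for chai: seat the red canister fully in the round cut-out and the blue sugar tin fully in the square one, with the brass spice box centred on top of the sugar tin; stand the green ribbed tumbler on the bare wood midway between the two cut-outs, and set the strainer in its mouth so that the flange lies flat on the rim. Everything must end upright and let go, and do not disturb the saucepan, the wooden spoon or the steel tray of glasses.

Things in the scene. Friction and masses are not known exactly. Their poses are not given: they have to be found in the camera images.
- canister_center (a point): Red plastic tea canister with a tight white screw lid, upright, 82 mm tall: red body 62 mm in diameter and 64 mm high, on top of it the lid, 60 mm in diameter and 18 mm high. The point is its centre, 41 mm above its underside; z is up. About 0.15 to 0.31 kg.
- tin_center (a point): Square blue sugar tin with a thin steel band, upright, 52 x 52 mm across and 70 mm tall, flat top. The point is its centre, 35 mm above its underside; x and y are square to its side faces, z is up. About 0.17 to 0.35 kg.
- tumbler_center (a point): Empty green ribbed glass tumbler standing mouth up by itself on the ledge (not one of the three on the steel tray), 85 mm tall, 54 mm in diameter at the foot, widening evenly to 61 mm at the rim; the mouth is 54 mm wide inside and the wall 3.5 mm thick. The point is its centre, 42.5 mm above its underside; z is up. About 0.11 to 0.22 kg.
- strainer_center (a point): Round steel tea strainer, 70 mm tall: basket 32 mm deep, 42 mm wide tapering to 32 mm at the foot; flat flange 76 mm wide, 3 mm thick (underside 32 mm above the foot); over it a black bar handle on two wires, along y, 66 long, 10 wide, 10 mm high, its centre 65 mm above the foot. Point: on the axis 35 mm above the foot, 30 mm below the bar centre; z up. 0.06 to 0.11 kg.
- dabbi_center (a point): Small round brass spice box with a copper band, closed, 40 mm in diameter and 34 mm tall, flat top. The point is its centre, 17 mm above its underside; z is up. About 0.05 to 0.10 kg.
- tray: Fixed wooden tray 280 x 96 x 16 mm, any way round. Origin: centre of its underside; x along its length, z up. Two dark-floored cut-outs 10 mm deep (floor 6 mm above the ledge, 2 mm chamfer): a round one 70 mm wide at x = +95 mm, y = 0; a square one 60 x 60 mm, sides parallel to the tray, at x = -95 mm, y = 0. Bare flat wood between, its middle at x = y = 0, top 16 mm above the ledge.
- glasses: Bystander: round steel tray, 210 mm in diameter, with three clear ribbed glasses turned upside down on it, 88 mm high in all. Origin: centre of its underside.
- saucepan: Bystander: aluminium saucepan, 156 mm in diameter and 80 mm tall, with a wooden handle along its +x that reaches 207 mm from its centre. Origin: centre of its underside.
- spoon: Bystander: wooden spoon, 180 mm long, lying along its x on the ledge near the saucepan. Origin: on its underside, about the middle of its length.
Mind the look-alikes: they are no part of the job. Leave any purple look-alike of the part that bears canister_center alone.

How it is judged:
By the outcome, as a careful person would: the job done as asked, in the order asked, and still so for the second after the job is handed in, with the robot touching nothing.
It also fails if it takes over 120 s, if anything falls off the work surface, if the arm or the gripper's body presses on something with over 40 N, if the wrist force passes 120 N, or if a joint passes its speed limit or range.

ROBOT

A 6-joint arm with a two-finger parallel gripper is mounted at the origin on the work surface. World frame = base frame: x ahead of the robot, y to its left, z up, the work surface at z = 0. Lengths are in m, angles in rad, forces in N, time in s.
With the tool pointing down it reaches from about 0.35 to 0.975 m from the base axis. Payload 4.9 kg.
Tool frame: the origin (TCP) lies midway between the tips of the shut fingers; the grasp point (between the pads) lies 19 mm behind it; z points along the fingers, x is the direction in which the jaws open and shut, and the axes are right-handed (so a half turn about z gives the same grasp; the last joint's range is limited). The gripper opens to 85 mm and grips with 20 to 120 N. Pads are 22 mm wide; open, the fingers measure 114 mm over their backs; the gripper's body (76 mm by 85 mm) begins 54 mm behind the grasp point. The pads swing forward as they close: fully open they stand 13 mm farther back than shut.
Start: joints at [1.227, 0.053, 1.613, -0, 1.476, -0.119], TCP at [0.139, 0.609, 0.231] pointing down, gripper open.
Joint ranges: [-3.01, 3.01], [-1.01, 2.22], [0.06, 2.58], [-1.02, 4.17], [0.09, 2.62], [-3.14, 3.14]. Speed limits (rad/s): [2.57, 2.57, 3.14, 3.14, 3.14, 3.14].

INTERFACE

Orientations are given as a rotation vector (axis times angle).
In Python, from station import ctrl gives the robot as it stands.
- The arm moves only by the tool step_arm, never from a script. Its argument "increments" is text: rows parted by semicolons, each of 6 numbers parted by spaces: the shift along the tool's x, y, z as a fraction of full scale, then the turn, a rotation vector about the tool's x, y, z as a fraction of full scale. In form: x y z rx ry rz; .... A call has 1 to 12 rows; each row shifts and turns the commanded pose from where the row before left it, along the tool's axes as they then stand; what a row does not reach is not made up. Full scale, the value 1, is 0.025 m for a shift and 0.1 rad for a turn. A row lasts 1/12 s, in which the tool goes at most 41.7 mm and 7.16 degrees, less where a joint would pass 70% of its speed; a pose out of reach is approached as far as the arm can. A call with a number of a shift or a turn outside -1 to 1 is refused whole. A call with a gripper value outside its range is refused whole. "fingers" is the opening, from -1 (shut) to 1 (fully open), so that 0 is half open, set as the call begins (left out, the last holds). The fingers move at their own pace and stop on an object; "newtons" is the grip in N (left out, the last holds). Time passes only in rows, so rows that do not move let the fingers close. It gives the time, the measured TCP pose, the force and the opening at its end, in the units of the state.
- ctrl.get_obs(): the state, without advancing time (a new reading comes with each control period).
- ctrl.get_image(name): name is "scene" or "top"; returns a dict with "pixels" (480x640x3 uint8, red, green, blue), "intrinsics" (3x3 intrinsics, pixels), "eye" and "orientation" of the camera in the world. Camera axes: x right, y down, z forward; pixel columns grow to the right and rows downward; lengths in m; the calibration is good to about 2 mm. A picture is of the moment at which its call begins. There is no depth.
- ctrl.finish_job(): hands the job in, once; it reports no verdict.
The state is a dict: "t": time; "q": joint angles; "dq": joint speeds; "effort": joint torques, N m; "tool_pos": TCP position; "tool_rot": TCP orientation; "contact_force": force on the tool from outside, world axes, zero at the start; "wrist_torque": the same for the moment, N m; "opening": finger opening in m.
Only numpy, scipy, OpenCV 4.12 (cv2) and the standard library are available. Lean on these libraries where they do the work, as an engineer would, in place of code of your own. Each camera call takes 0.05 s, during which the arm holds its last target.

## Working session

There is one attempt and no reset: what is moved stays moved. The work goes in short steps, Python scripts to look and compute and a tool call to move; the robot and the scene stay as the last step left them, time stands still between calls to the robot, and variables do not carry over. Pictures are saved under pics/ and viewed, and the job is handed in when it is done.

Besides the shell and the picture viewer there is one more tool, called as a command line: name --argument value ..., lists and objects as JSON in quotes. step_arm: Moves the arm, as the interface text tells. Shift numbers are shares of 0.025 m and turn numbers shares of 0.1 rad, none past 1 either way. Its arguments: {"type":"object","properties":{"increments":{"type":"string"},"fingers":{"type":"number"},"newtons":{"type":"number"}},"required":["increments"]}

```bash
mkdir -p pics; ls
python3 - <<'E'
from station import ctrl
import cv2,numpy as np
for n in ("scene","top"):
    d=ctrl.get_image(n); cv2.imwrite(f"pics/{n}0.png",d["pixels"][:,:,::-1])
    print(n,d["intrinsics"],d["eye"],d["orientation"])
print(ctrl.get_obs())
E
```

```text
pics
scene [[489.92180436   0.         322.25225273]
 [  0.         489.92180436 239.12143379]
 [  0.           0.           1.        ]] [1.2632065  0.4260543  0.65469822] [-1.20429174 -2.09115356  1.11175232]
top [[562.47465211   0.         324.17479902]
 [  0.         562.47465211 252.8721059 ]
 [  0.           0.           1.        ]] [0.38591885 0.02311873 1.36206965] [-2.23241187  2.17546273 -0.09909936]
{'t': 0.1, 'q': array([ 1.22703712e+00,  5.32725311e-02,  1.61416663e+00,  4.67509234e-05,
        1.47600231e+00, -1.19006734e-01]), 'dq': array([ 0.00049442, -0.00292038, -0.00215152,  0.00025156, -0.00167329,
        0.00090649]), 'effort': array([ 8.46202784e-05, -3.94902670e+01, -3.71362925e+01, -6.20498213e-05,
        3.96028423e-03,  2.33036980e-05]), 'tool_pos': array([0.13908926, 0.60874559, 0.23019137]), 'tool_rot': array([ 2.45581568,  1.95772967, -0.00250744]), 'contact_force': array([ 1.16917213,  0.33749193, -0.8969846 ]), 'wrist_torque': array([ 0.02950062, -0.05169972,  0.04374269]), 'opening': 0.08533814568314764}
```

View pics/scene0.png

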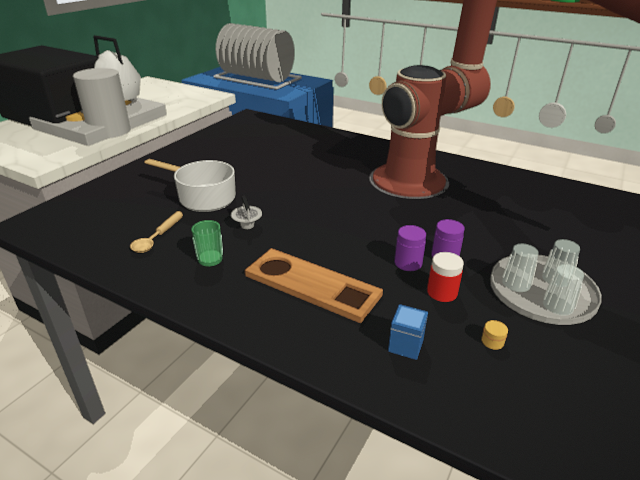

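View pics/top0.png

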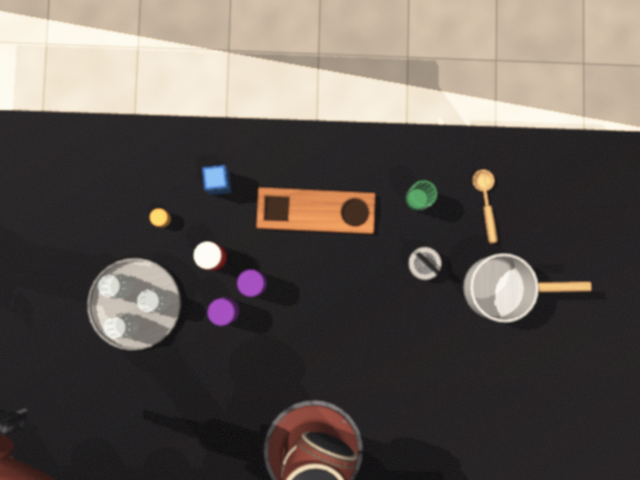

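Top view: the canister with the white lid is at (208,255) and the purple look-alikes are at (251,283) and (221,312). The blue tin is at (215,179), dabbi (159,217), tumbler (421,195), strainer (425,263) and tray (316,211). Its round cut-out is at (355,212) and the square one at (277,208). In the scene view the canister is at (446,277) and the lone green tumbler at (208,243). The clear glasses on the steel tray at right could be mistaken for the tumbler. I'll measure each object next.

```bash
cat > h.py <<'E'
from station import ctrl
import cv2,numpy as np
from scipy.spatial.transform import Rotation as R
from scipy.optimize import minimize
def grab(n,save=None):
    d=ctrl.get_image(n); d["R"]=R.from_rotvec(d["orientation"]).as_matrix()
    if save: cv2.imwrite(f"pics/{save}.png",d["pixels"][:,:,::-1])
    return d
def proj(d,P):
    c=(np.asarray(P,float).reshape(-1,3)-d["eye"])@d["R"]; u=c@d["intrinsics"].T; return u[:,:2]/u[:,2:]
def ray(d,uv,z):
    v=d["R"]@np.linalg.solve(d["intrinsics"],[uv[0],uv[1],1]); s=(z-d["eye"][2])/v[2]; return d["eye"]+s*v
t=np.linspace(0,2*np.pi,48,endpoint=False)
def ring(r,z): return np.c_[r*np.cos(t),r*np.sin(t),0*t+z]
def box(a,b,z0,z1): return np.array([[x,y,z] for x in(-a,a) for y in(-b,b) for z in(z0,z1)])
def place(P,x,y,yaw=0,z=0):
    c,s=np.cos(yaw),np.sin(yaw); return P@np.array([[c,s,0],[-s,c,0],[0,0,1]])+[x,y,z]
def hullmask(d,P,S=4):
    m=np.zeros((480*S,640*S),np.uint8); h=cv2.convexHull(((proj(d,P)+.5)*S-.5).astype(np.float32))
    cv2.fillConvexPoly(m,np.round(h*16).astype(np.int32),1,shift=4); return m
def big(m,S=4): return cv2.resize(m.astype(np.float32),None,fx=S,fy=S,interpolation=cv2.INTER_LINEAR)>.5
def hsv(d): return cv2.cvtColor(d["pixels"],cv2.COLOR_RGB2HSV)
def bbox_of(m):
    n,l,s,c=cv2.connectedComponentsWithStats(m.astype(np.uint8)); return n,l,s,c
E
python3 - <<'E'
from h import *
S=grab("scene");T=grab("top")
for d,nm,list_ in((S,'s',[(446,277),(408,331),(495,335),(208,243),(247,215),(310,285)]),(T,'t',[(208,255),(215,179),(159,217),(421,195),(425,263),(316,211)])):
    for p,z in zip(list_,[.041,.035,.017,.042,.035,.016]): print(nm,p,ray(d,p,z).round(3))
im=S["pixels"][190:370,130:530,::-1]
cv2.imwrite("pics/cropS.png",cv2.resize(im,None,fx=2,fy=2,interpolation=cv2.INTER_CUBIC))
im=T["pixels"][140:320,130:530,::-1]
cv2.imwrite("pics/cropT.png",cv2.resize(im,None,fx=2,fy=2,interpolation=cv2.INTER_CUBIC))
E
```

```text
s (446, 277) [0.454 0.258 0.041]
s (408, 331) [0.633 0.247 0.035]
s (495, 335) [0.544 0.383 0.017]
s (208, 243) [ 0.606 -0.237  0.042]
s (247, 215) [ 0.456 -0.243  0.035]
s (310, 285) [0.59  0.018 0.016]
t (208, 255) [0.455 0.258 0.041]
t (215, 179) [0.636 0.249 0.035]
t (159, 217) [0.544 0.382 0.017]
t (421, 195) [ 0.611 -0.241  0.042]
t (425, 263) [ 0.45  -0.254  0.035]
t (316, 211) [0.569 0.008 0.016]
```

View pics/cropS.png

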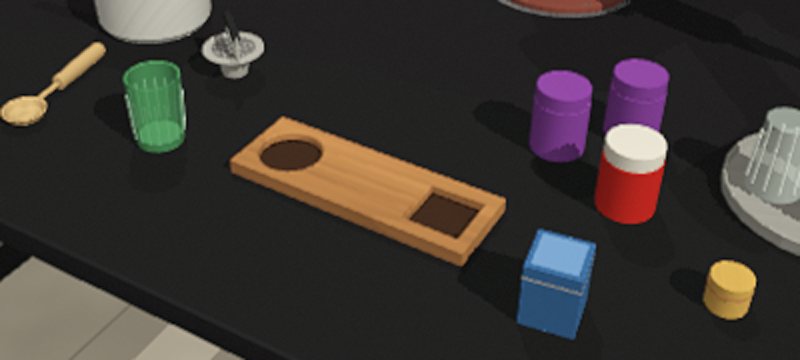

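View pics/cropT.png

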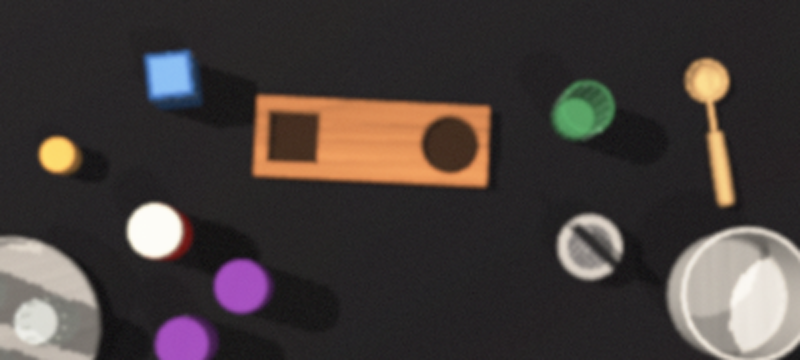

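The crops confirm the choices: the red body with white lid is the canister, and the purple ones stay put. Next I'll fit silhouettes in both cameras.

```bash
cat >> h.py <<'E'
def sat(lo,hi,smin=80,vmin=40):
    def f(d):
        H=hsv(d); return (H[...,0]>=lo)&(H[...,0]<=hi)&(H[...,1]>=smin)&(H[...,2]>=vmin)
    return f
def clip(m,d,xy,z,r):
    u=proj(d,[[xy[0],xy[1],z]])[0]; k=np.zeros(m.shape,np.uint8); cv2.circle(k,tuple(int(v) for v in u),int(r),1,-1); return m&(k>0)
MODELS=dict(
 tin=(box(.026,.026,0,.070),sat(98,120,90,50),.035,42,True),
 dabbi=(np.r_[ring(.02,0),ring(.02,.034)],sat(10,30,90,60),.017,28,False),
 tumbler=(np.r_[ring(.027,0),ring(.0305,.085)],sat(50,85,60,40),.042,45,False),
 tray=(box(.14,.048,0,.016),sat(0,30,50,30),.016,100,True))
def canmask(d):
    H=hsv(d); red=((H[...,0]<=6)|(H[...,0]>=174))&(H[...,1]>=120)&(H[...,2]>=50)
    wh=(H[...,1]<60)&(H[...,2]>150); return red|wh
MODELS['can']=(np.r_[ring(.031,0),ring(.031,.064),ring(.030,.082)],canmask,.041,40,False)
def fit(name,g,yaw=0,z=0,cams=None,verbose=True):
    P,mf,zc,r,yw=MODELS[name]; cams=cams or [grab("scene"),grab("top")]
    def masks(d):
        m=clip(mf(d),d,g,zc+z,r); n,l,s,c=bbox_of(m)
        i=1+np.argmax(s[1:,4]); m=(l==i).astype(np.uint8)
        cs,_=cv2.findContours(m,cv2.RETR_EXTERNAL,cv2.CHAIN_APPROX_NONE); k=np.zeros_like(m); cv2.fillPoly(k,[cv2.convexHull(np.vstack(cs))],1)
        return big(k)
    out=[]
    for cs in ([cams[0]],[cams[1]],cams):
        M=[masks(d) for d in cs]
        def cost(p):
            s=0
            for d,m in zip(cs,M):
                h=hullmask(d,place(P,p[0],p[1],p[2]*1 if yw else 0,z))>0; s+=1-(h&m).sum()/(h|m).sum()
            return s
        x0=[g[0],g[1],yaw]
        sim=np.array([x0,[x0[0]+.006,x0[1],yaw],[x0[0],x0[1]+.006,yaw],[x0[0],x0[1],yaw+.1]])
        if not yw: x0=x0[:2]; sim=sim[:3,:2]
        rr=minimize(cost,x0,method='Nelder-Mead',options=dict(initial_simplex=sim,xatol=2e-4,fatol=1e-4,maxiter=80))
        out.append((rr.x.round(4),round(rr.fun,3)))
    if verbose: print(name,*out)
    return out
E
time python3 - <<'E'
from h import *
c=[grab("scene"),grab("top")]
for n,g,y in(("can",(.455,.258),0),("tin",(.635,.248),.1),("dabbi",(.544,.382),0),("tumbler",(.608,-.239),0),("tray",(.57,.008),1.6)):
    fit(n,g,y,cams=c)
# purple, holes
for i,d in enumerate(c):
    H=hsv(d); m=(H[...,0]>130)&(H[...,0]<165)&(H[...,1]>80)
    print([ (q.round(1),s[4]) for q,s in zip(*[bbox_of(m)[k] for k in(3,2)]) if s[4]>100])
d=c[1]
print([ray(d,p,.082).round(3) for p in((251,283),(221,312))])
print("holes",[ray(d,p,.016).round(3) for p in((355,212),(277,208.5))])
print("glasses",ray(d,(135,304),.01), "pan",ray(d,(503,288),.08))
for i,d in enumerate(c): 
    u=proj(d,[[.45,-.25,.04]])[0].astype(int); im=d["pixels"][u[1]-40:u[1]+40,u[0]-40:u[0]+40,::-1]; print(u)
    cv2.imwrite(f"pics/str{i}.png",cv2.resize(im,(640,640)[:2] if 0 else (560,560),interpolation=cv2.INTER_CUBIC))
E
```

```text
can (array([0.4538, 0.2554]), np.float64(0.038)) (array([0.4533, 0.2523]), np.float64(0.072)) (array([0.4534, 0.2543]), np.float64(0.124))
tin (array([0.6344, 0.2467, 0.0918]), np.float64(0.047)) (array([0.6352, 0.2469, 0.0889]), np.float64(0.111)) (array([0.635 , 0.2469, 0.0888]), np.float64(0.162))
dabbi (array([0.5426, 0.3813]), np.float64(0.071)) (array([0.544, 0.382]), np.float64(0.216)) (array([0.5428, 0.3814]), np.float64(0.287))
tumbler (array([ 0.6084, -0.2353]), np.float64(0.065)) (array([ 0.6082, -0.2388]), np.float64(0.137)) (array([ 0.6088, -0.2362]), np.float64(0.206))
tray (array([0.5731, 0.0119, 1.5538]), np.float64(0.065)) (array([0.5733, 0.0104, 1.5491]), np.float64(0.142)) (array([0.5713, 0.0109, 1.5403]), np.float64(0.212))
[(array([318.7, 239.5]), np.int32(304996)), (array([447.9, 236.6]), np.int32(956)), (array([409.9, 247.5]), np.int32(1247))]
[(array([319.9, 239.2]), np.int32(305639)), (array([251.1, 282.6]), np.int32(748)), (array([222.5, 311.2]), np.int32(805))]
[array([0.392, 0.151, 0.082]), array([0.325, 0.217, 0.082])]
holes [array([ 0.57 , -0.086,  0.016]), array([0.573, 0.102, 0.016])]
glasses [0.33572902 0.43111589 0.01      ] pan [ 0.39507149 -0.42564391  0.08      ]
[246 211]
[423 262]
real	0m12.955s
user	0m11.877s
sys	0m0.216s
```

View pics/str0.png

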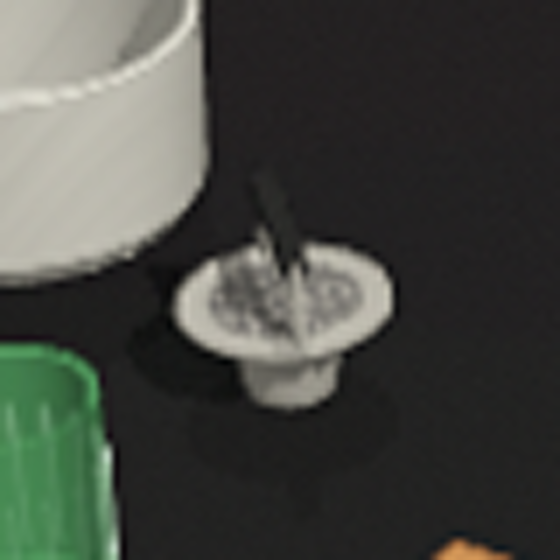

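View pics/str1.png

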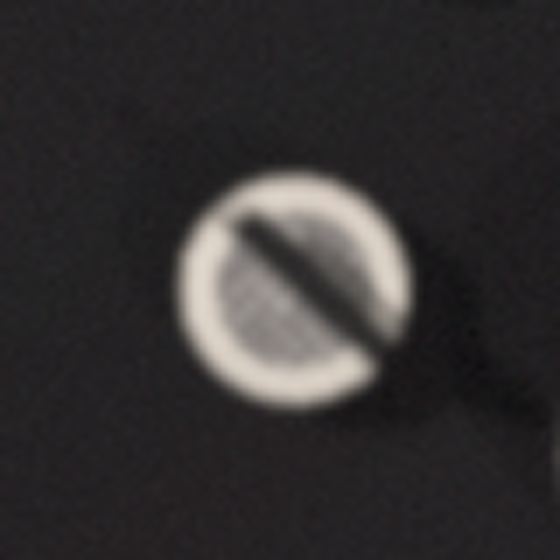

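```bash
cat > m2.py <<'E'
from h import *
MODELS['str']=(np.r_[ring(.038,.035),ring(.038,.032)],lambda d:((hsv(d)[...,1]<70)&(hsv(d)[...,2]>95)),.035,17,False)
if __name__=="__main__":
    c=[grab("scene"),grab("top")]
    # strainer top cam: flange hull
    d=c[1]
    m=clip(MODELS['str'][1](d),d,(.45,-.254),.035,24); fit('str',(.452,-.25),cams=c)
    for d in c:
        H=hsv(d); a=[]
        for g in((.571,-.086),(.573,.103)):
            m=(H[...,2]<125)&(H[...,2]>0); m=clip(m,d,g,.016,19 if d is c[1] else 22)
            n,l,s,q=bbox_of(m); u=proj(d,[[*g,.016]])[0].astype(int)
            i=l[u[1],u[0]]; mm=l==i
            ys,xs=np.nonzero(mm); W=np.array([ray(d,(x,y),.016) for x,y in zip(xs,ys)])
            hull=cv2.convexHull(W[:,:2].astype(np.float32)); (cx,cy),r=cv2.minEnclosingCircle(hull); 
            print(s[i,4],q[i].round(1),"enc",round(cx,4),round(cy,4),round(r,4),"bbox",W[:,:2].min(0).round(4),W[:,:2].max(0).round(4),"mid",((W.min(0)+W.max(0))/2).round(4)[:2])
    # bar yaw from top: dark pixels within flange
    d=c[1]; H=hsv(d); 
    ctr=(.452,-.25)
    m=clip((H[...,2]<90),d,ctr,.065,13); ys,xs=np.nonzero(m); W=np.array([ray(d,(x,y),.07) for x,y in zip(xs,ys)])[:,:2]
    w,v=np.linalg.eigh(np.cov(W.T)); print("bar",W.mean(0).round(4),np.sqrt(w),v[:,1],np.arctan2(v[1,1],v[0,1]))
E
python3 m2.py
```

```text
str (array([ 0.4495, -0.2514]), np.float64(0.234)) (array([ 0.4509, -0.251 ]), np.float64(0.049)) (array([ 0.4503, -0.2509]), np.float64(0.287))
382 [275.3 267. ] enc 0.5739 -0.0801 0.0335 bbox [ 0.5432 -0.1098] [ 0.6052 -0.0491] mid [ 0.5742 -0.0794]
468 [352.2 296.9] enc 0.5768 0.1094 0.0369 bbox [0.5496 0.0816] [0.6053 0.1366] mid [0.5775 0.1091]
590 [354.4 211.8] enc 0.5703 -0.0851 0.0334 bbox [ 0.5379 -0.118 ] [ 0.6015 -0.0526] mid [ 0.5697 -0.0853]
568 [275.9 208. ] enc 0.5739 0.1051 0.0385 bbox [0.5449 0.0753] [0.6027 0.1327] mid [0.5738 0.104 ]
bar [ 0.4518 -0.2508] [0.00352893 0.01495938] [0.65584162 0.75489851] 0.85549936389694
```

Measured positions:

| Item | x | y | yaw |
|---|---|---|---|
| Tray | 0.573 | 0.011 | – |
| Round cut-out | 0.571 | −0.084 | – |
| Square cut-out | 0.5745 | 0.1055 | – |
| Canister | 0.4536 | 0.2545 | – |
| Tin | 0.635 | 0.247 | 0.09 |
| Dabbi | 0.543 | 0.3815 | – |
| Tumbler | 0.6085 | −0.237 | – |
| Strainer | 0.4505 | −0.251 | bar at 0.855 |

First I'll turn the jaws to world x.

step_arm --increments "0 0 0 0 0 1;0 0 0 0 0 1;0 0 0 0 0 1;0 0 0 0 0 1;0 0 0 0 0 1;0 0 0 0 0 1;0 0 0 0 0 1;0 0 0 0 0 1;0 0 0 0 0 1;0 0 0 0 0 1;0 0 0 0 0 1;0 0 0 0 0 1" --fingers 1 --newtons 40

```text
t: 1.4
tool_pos: [0.1393, 0.6093, 0.2313]
tool_rot: [-3.134, -0.221, -0.0]
contact_force: [0.3, -0.1, 0.0]
opening: 0.0853
```

```bash
cat > plan.py <<'E'
import sys
from h import *
# usage: plan.py x y z yaw  -> tool-frame move after turning
o=ctrl.get_obs(); M=R.from_rotvec(o["tool_rot"]).as_matrix(); yaw=np.arctan2(M[1,0],M[0,0])
print("t",round(o["t"],2),"tcp",o["tool_pos"].round(4),"yaw",round(yaw,4),"tilt",np.round(M[:2,2],4),"open",round(o["opening"],4),"F",o["contact_force"].round(1))
if len(sys.argv)>3:
    tgt=np.array([float(v) for v in sys.argv[1:4]]); ty=float(sys.argv[4]) if len(sys.argv)>4 else yaw
    c,s=np.cos(ty),np.sin(ty); Mt=np.array([[c,s,0],[s,-c,0],[0,0,-1]])
    # rotation vector in tool frame
    rv=R.from_matrix(M.T@Mt).as_rotvec()
    print("turn units total",(rv/.1).round(2),"shift units (tool axes after the turn)",(Mt.T@(tgt-o["tool_pos"])/.025).round(2), "(axes now)",(M.T@(tgt-o["tool_pos"])/.025).round(2))
E
python3 plan.py .4536 .2545 .15 0
```

```text
t 1.4 tcp [0.1393 0.6093 0.2313] yaw 0.1411 tilt [0.0001 0.    ] open 0.0853 F [ 0.3 -0.1  0. ]
turn units total [-0.   -0.    1.41] shift units (tool axes after the turn) [12.57 14.19  3.25] (axes now) [10.45 15.82  3.25]
```

step_arm --increments "0 0 0 0 0 1;0 0 0 0 0 0.42;0.9 1 0.2 0 0 0;0.9 1 0.2 0 0 0;0.9 1 0.2 0 0 0;0.9 1 0.2 0 0 0;0.9 1 0.2 0 0 0;0.9 1 0.2 0 0 0;0.9 1 0.2 0 0 0;0.9 1 0.2 0 0 0;0.9 1 0.2 0 0 0;0.9 1 0.2 0 0 0"

```text
t: 2.4
tool_pos: [0.3662, 0.3589, 0.1813]
tool_rot: [-3.141, -0.006, -0.001]
contact_force: [0.4, 0.1, 0.2]
opening: 0.0851
```

step_arm --increments "0.9 1 0.2 0 0 0;0.9 1 0.2 0 0 0;0.9 1 0.2 0 0 0;0.9 1 0.2 0 0 0;0 0.2 0.2 0 0 0;0 0 0 0 0 0;0 0 0 0 0 0"

```text
t: 2.98
tool_pos: [0.4553, 0.2555, 0.156]
tool_rot: [-3.141, -0.005, 0.002]
contact_force: [-0.1, 0.4, -0.3]
opening: 0.0851
```

```bash
python3 plan.py .4536 .2545 .022 0
python3 - <<'E'
from h import *
S=grab("scene","s1");T=grab("top","t1")
print(proj(S,ctrl.get_obs()["tool_pos"]),proj(T,ctrl.get_obs()["tool_pos"]))
a=S["pixels"][150:330,330:570,::-1];cv2.imwrite("pics/s1c.png",cv2.resize(a,None,fx=3,fy=3,interpolation=cv2.INTER_CUBIC))
E
```

```text
t 2.98 tcp [0.4553 0.2555 0.156 ] yaw 0.0032 tilt [-0.0011  0.0001] open 0.0851 F [-0.1  0.4 -0.3]
turn units total [-0.    0.01  0.03] shift units (tool axes after the turn) [-0.07  0.04  5.36] (axes now) [-0.06  0.04  5.36]
[[453.98431231 228.92986121]] [[199.09288549 251.86648192]]
```

View pics/s1c.png

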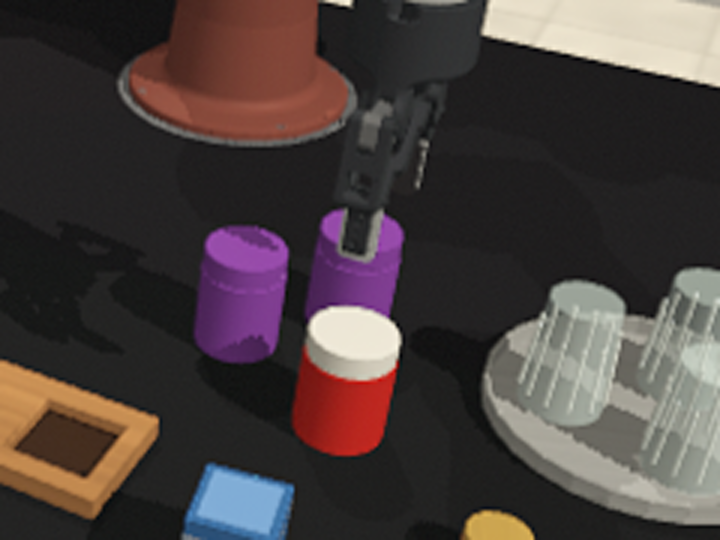

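The crop shows the open gripper above and behind the canister at about (450,232), in line with its lid at (448,263). I'll descend and grasp.

step_arm --increments "-0.07 0.04 1 0 0 0;0 0 1 0 0 0;0 0 1 0 0 0;0 0 1 0 0 0;0 0 1 0 0 0;0 0 0.36 0 0 0;0 0 0 0 0 0;0 0 0 0 0 0"

```text
t: 3.75
tool_pos: [0.4539, 0.2553, 0.0229]
tool_rot: [-3.141, -0.008, -0.0]
contact_force: [0.6, -0.2, 0.4]
opening: 0.085
```

step_arm --increments "0 0 0 0 0 0;0 0 0 0 0 0;0 0 0 0 0 0;0 0 0 0 0 0;0 0 0 0 0 0;0 0 0 0 0 0;0 0 0 0 0 0;0 0 0 0 0 0" --fingers -1 --newtons 40

```text
t: 4.42
tool_pos: [0.4553, 0.2553, 0.0249]
tool_rot: [-3.14, -0.006, -0.004]
contact_force: [-1.9, 0.5, 5.6]
opening: 0.0611
```

```bash
python3 plan.py .4536 .2545 .1 0
```

```text
t 4.42 tcp [0.4553 0.2553 0.0249] yaw 0.0039 tilt [0.0025 0.0018] open 0.0611 F [-1.9  0.5  5.6]
turn units total [-0.02 -0.03  0.04] shift units (tool axes after the turn) [-0.07  0.03 -3.01] (axes now) [-0.06  0.03 -3.01]
```

step_arm --increments "0 0 -0.5 0 0 0;0 0 -1 0 0 0;0 0 -1 0 0 0;0 0 -0.5 0 0 0;0 0 0 0 0 0;0 0 0 0 0 0"

```text
t: 4.92
tool_pos: [0.4545, 0.2547, 0.0982]
tool_rot: [-3.141, -0.006, -0.003]
contact_force: [-1.6, -0.5, -3.4]
opening: 0.0615
```

```bash
python3 plan.py .5708 -.0843 .1 0
python3 - <<'E'
from h import *
c=[grab("scene","s2"),grab("top","t2")]
o=ctrl.get_obs()["tool_pos"]
for z in(.071,.073,.076,.079): print(z); fit("can",o[:2],z=z,cams=c)
a=c[0]["pixels"][150:330,330:570,::-1];cv2.imwrite("pics/s2c.png",cv2.resize(a,None,fx=3,fy=3,interpolation=cv2.INTER_CUBIC))
E
```

```text
t 4.92 tcp [0.4545 0.2547 0.0982] yaw 0.0039 tilt [0.0021 0.0007] open 0.0615 F [-1.6 -0.5 -3.4]
turn units total [-0.01 -0.02  0.04] shift units (tool axes after the turn) [ 4.65 13.56 -0.07] (axes now) [ 4.6  13.58 -0.07]
0.071
can (array([0.4528, 0.2551]), np.float64(0.138)) (array([0.451 , 0.3023]), np.float64(0.757)) (array([0.4528, 0.2551]), np.float64(0.906))
0.073
can (array([0.4555, 0.2555]), np.float64(0.14)) (array([0.4497, 0.3038]), np.float64(0.76)) (array([0.4555, 0.2554]), np.float64(0.911))
0.076
can (array([0.4596, 0.2562]), np.float64(0.143)) (array([0.4383, 0.3005]), np.float64(0.759)) (array([0.4604, 0.2564]), np.float64(0.913))
0.079
can (array([0.4644, 0.2573]), np.float64(0.148)) (array([0.4615, 0.3009]), np.float64(0.757)) (array([0.4635, 0.2571]), np.float64(0.917))
```

View pics/s2c.png

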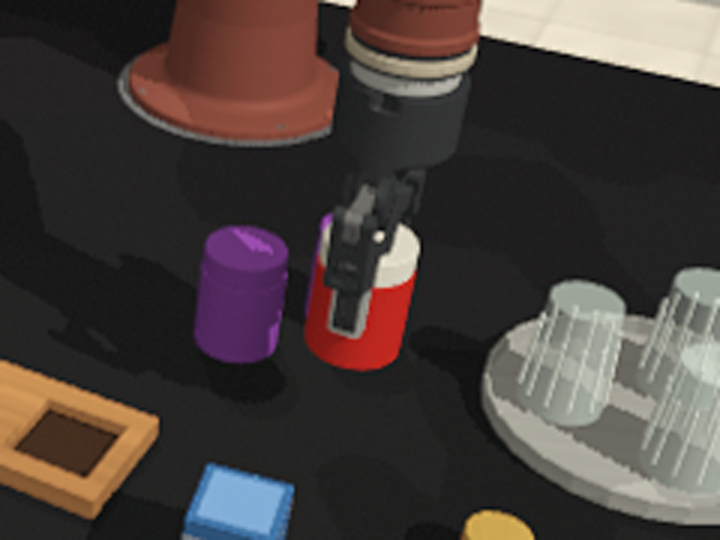

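The canister is held upright at scene (450,265). Carrying it to the round cut-out.

step_arm --increments "0.33 0.5 0 0 0 0;0.33 1 0 0 0 0;0.33 1 0 0 0 0;0.33 1 0 0 0 0;0.33 1 0 0 0 0;0.33 1 0 0 0 0;0.33 1 0 0 0 0;0.33 1 0 0 0 0;0.33 1 0 0 0 0;0.33 1 0 0 0 0;0.33 1 0 0 0 0;0.33 1 0 0 0 0"

```text
t: 6.02
tool_pos: [0.5529, -0.0337, 0.0949]
tool_rot: [-3.141, -0.006, 0.006]
contact_force: [-0.3, -0.9, -2.9]
opening: 0.0613
```

step_arm --increments "0.33 1 0 0 0 0;0.33 0.8 0 0 0 0;0 0.24 0 0 0 0;0 0 0 0 0 0;0 0 0 0 0 0;0 0 0 0 0 0"

```text
t: 6.52
tool_pos: [0.5698, -0.0824, 0.0961]
tool_rot: [-3.141, -0.007, 0.003]
contact_force: [0.0, 1.0, -2.9]
opening: 0.0612
```

```bash
python3 plan.py .5711 -.0837 .035 0
python3 - <<'E'
from h import *
c=[grab("scene","s3"),grab("top","t3")]
a=c[0]["pixels"][170:330,200:420,::-1];cv2.imwrite("pics/s3c.png",cv2.resize(a,None,fx=3,fy=3,interpolation=cv2.INTER_CUBIC))
E
```

```text
t 6.52 tcp [ 0.5698 -0.0824  0.0961] yaw 0.0048 tilt [-0.0022  0.0011] open 0.0612 F [ 0.   1.  -2.9]
turn units total [-0.01  0.02  0.05] shift units (tool axes after the turn) [0.05 0.05 2.45] (axes now) [0.06 0.06 2.45]
```

View pics/s3c.png

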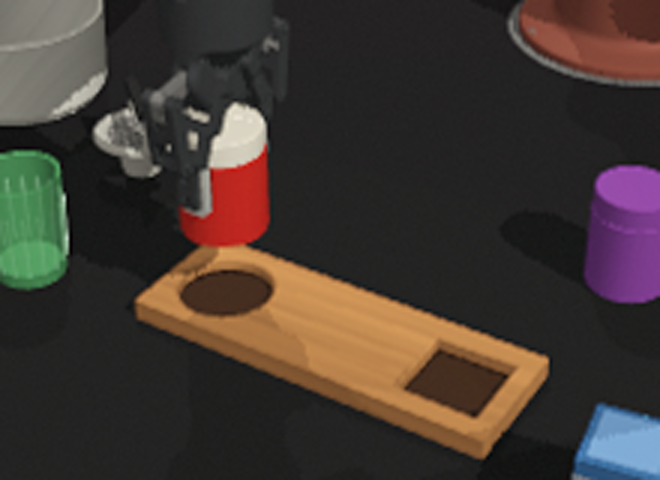

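The canister hangs over the round cut-out, column ≈276 for both. Lowering.

step_arm --increments "0.05 0.05 0.8 0 0 0;0 0 0.8 0 0 0;0 0 0.5 0 0 0;0 0 0.2 0 0 0;0 0 0.1 0 0 0;0 0 0.1 0 0 0;0 0 0.1 0 0 0;0 0 0 0 0 0;0 0 0 0 0 0"

```text
t: 7.37
tool_pos: [0.5726, -0.0849, 0.033]
tool_rot: [3.141, 0.006, 0.002]
contact_force: [-0.1, 0.0, -2.6]
opening: 0.0615
```

```bash
python3 plan.py .5711 -.0837 .031 0
python3 - <<'E'
from h import *
c=[grab("scene","s4")]
a=c[0]["pixels"][170:330,200:420,::-1];cv2.imwrite("pics/s4c.png",cv2.resize(a,None,fx=3,fy=3,interpolation=cv2.INTER_CUBIC))
E
```

```text
t 7.37 tcp [ 0.5726 -0.0849  0.033 ] yaw 0.004 tilt [ 0.0012 -0.0003] open 0.0615 F [-0.1  0.  -2.6]
turn units total [ 0.   -0.01  0.04] shift units (tool axes after the turn) [-0.06 -0.05  0.08] (axes now) [-0.06 -0.05  0.08]
```

View pics/s4c.png

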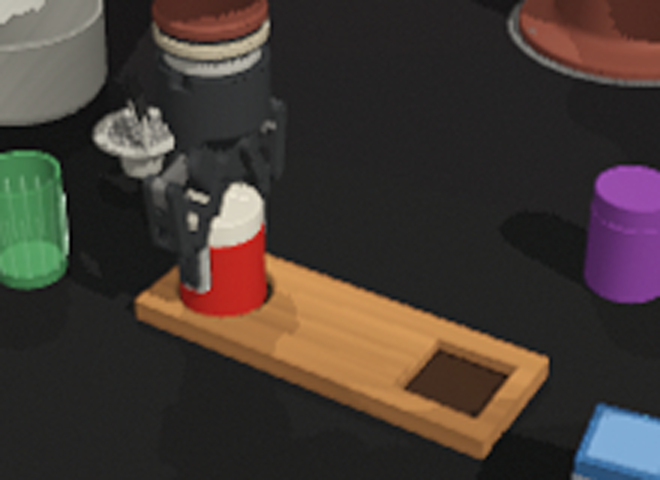

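It has entered the cut-out with no contact yet, so I'll lower further.

step_arm --increments "0 0 0.05 0 0 0;0 0 0.05 0 0 0;0 0 0 0 0 0;0 0 0 0 0 0"

```text
t: 7.75
tool_pos: [0.5727, -0.0851, 0.0309]
tool_rot: [3.141, 0.006, 0.001]
contact_force: [-2.5, -0.8, 4.5]
opening: 0.0611
```

step_arm --increments "0 0 0.05 0 0 0;0 0 0.05 0 0 0;0 0 0 0 0 0;0 0 0 0 0 0"

```text
t: 8.08
tool_pos: [0.5728, -0.0851, 0.0309]
tool_rot: [3.141, 0.007, -0.0]
contact_force: [-10.9, 2.0, 18.8]
opening: 0.0611
```

The floor is reached at z≈0.031, as predicted. Releasing.

step_arm --increments "0 0 -0.1 0 0 0;0 0 0 0 0 0"

```text
t: 8.25
tool_pos: [0.5729, -0.0851, 0.0309]
tool_rot: [3.141, 0.006, 0.003]
contact_force: [-1.9, 0.3, 5.3]
opening: 0.0612
```

step_arm --increments "0 0 0 0 0 0;0 0 0 0 0 0;0 0 0 0 0 0;0 0 0 0 0 0;0 0 0 0 0 0;0 0 0 0 0 0" --fingers 1

```text
t: 8.75
tool_pos: [0.572, -0.0847, 0.0296]
tool_rot: [-3.141, -0.006, 0.0]
contact_force: [-0.3, 0.7, -0.3]
opening: 0.0857
```

step_arm --increments "0 0 -1 0 0 0;0 0 -1 0 0 0;0 0 -1 0 0 0;0 0 -1 0 0 0;0 0 -1 0 0 0;0 0 -0.5 0 0 0;0 0 0 0 0 0"

```text
t: 9.33
tool_pos: [0.5743, -0.0854, 0.1714]
tool_rot: [3.14, 0.006, 0.011]
contact_force: [0.0, 0.4, 1.7]
opening: 0.0856
```

```bash
python3 plan.py .635 .2468 .16 0.09
python3 - <<'E'
from h import *
c=[grab("scene","s5"),grab("top","t5")]
a=c[0]["pixels"][170:330,200:420,::-1];cv2.imwrite("pics/s5c.png",cv2.resize(a,None,fx=3,fy=3,interpolation=cv2.INTER_CUBIC))
fit("can",(.571,-.085),z=.006,cams=c)
fit("can",(.571,-.085),z=.016,cams=c)
E
```

```text
t 9.33 tcp [ 0.5743 -0.0854  0.1714] yaw 0.004 tilt [ 0.007  -0.0019] open 0.0856 F [0.  0.4 1.7]
turn units total [ 0.02 -0.07 -0.86] shift units (tool axes after the turn) [  3.61 -13.01   0.46] (axes now) [  2.48 -13.28   0.45]
can (array([ 0.5701, -0.0869]), np.float64(0.069)) (array([ 0.6134, -0.1221]), np.float64(0.838)) (array([ 0.5701, -0.0869]), np.float64(0.914))
can (array([ 0.5792, -0.0794]), np.float64(0.081)) (array([ 0.61 , -0.121]), np.float64(0.835)) (array([ 0.5804, -0.0789]), np.float64(0.922))
```

View pics/s5c.png

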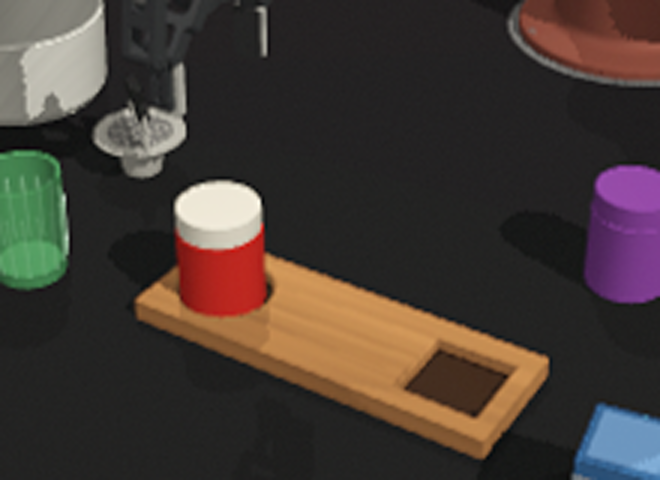

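The canister is seated and upright at scene (273,253), let go. Next is the tin.

step_arm --increments "0 0 0 0 0 -0.86;0.25 -1 0 0 0 0;0.25 -1 0 0 0 0;0.25 -1 0 0 0 0;0.25 -1 0 0 0 0;0.3 -1 0 0 0 0;0.3 -1 0 0 0 0;0.3 -1 0 0 0 0;0.3 -1 0 0 0 0;0.3 -1 0 0 0 0;0.3 -1 0 0 0 0;0.3 -1 0 0 0 0"

```text
t: 10.43
tool_pos: [0.6231, 0.1971, 0.1637]
tool_rot: [3.138, 0.141, -0.008]
contact_force: [0.2, -0.0, 1.2]
opening: 0.085
```

step_arm --increments "0.25 -1 0 0 0 0;0.25 -1 0.4 0 0 0;0 0 0 0 0 0;0 0 0 0 0 0;0 0 0 0 0 0;0 0 0 0 0 0"

```text
t: 10.93
tool_pos: [0.6321, 0.2459, 0.1562]
tool_rot: [3.138, 0.14, -0.003]
contact_force: [0.1, 0.3, 0.6]
opening: 0.0854
```

```bash
python3 plan.py .635 .2468 .02 0.09
```

```text
t 10.93 tcp [0.6321 0.2459 0.1562] yaw 0.0891 tilt [-0.0016 -0.0007] open 0.0854 F [0.1 0.3 0.6]
turn units total [ 0.01  0.02 -0.01] shift units (tool axes after the turn) [ 0.12 -0.02  5.45] (axes now) [ 0.13 -0.03  5.45]
```

step_arm --increments "0.12 -0.02 1 0 0 0;0 0 1 0 0 0;0 0 1 0 0 0;0 0 1 0 0 0;0 0 1 0 0 0;0 0 0.45 0 0 0;0 0 0 0 0 0;0 0 0 0 0 0"

```text
t: 11.6
tool_pos: [0.6355, 0.2471, 0.0211]
tool_rot: [3.138, 0.14, -0.001]
contact_force: [1.3, 0.2, 0.3]
opening: 0.0854
```

step_arm --increments "0 0 0 0 0 0;0 0 0 0 0 0;0 0 0 0 0 0;0 0 0 0 0 0;0 0 0 0 0 0;0 0 0 0 0 0;0 0 0 0 0 0;0 0 0 0 0 0" --fingers -1

```text
t: 12.27
tool_pos: [0.6368, 0.2482, 0.0234]
tool_rot: [-3.138, -0.141, -0.004]
contact_force: [-0.8, -0.1, 6.4]
opening: 0.0516
```

```bash
python3 plan.py .635 .2468 .1 0.09
```

```text
t 12.27 tcp [0.6368 0.2482 0.0234] yaw 0.0901 tilt [0.0028 0.0007] open 0.0516 F [-0.8 -0.1  6.4]
turn units total [-0.   -0.03  0.  ] shift units (tool axes after the turn) [-0.08  0.05 -3.06] (axes now) [-0.07  0.05 -3.06]
```

step_arm --increments "0 0 -0.5 0 0 0;0 0 -1 0 0 0;0 0 -1 0 0 0;0 0 -0.5 0 0 0;0 0 0 0 0 1;0 0 0 0 0 0.1;0 0 0 0 0 0;0 0 0 0 0 0"

```text
t: 12.93
tool_pos: [0.6344, 0.2475, 0.0945]
tool_rot: [3.141, -0.029, -0.004]
contact_force: [-0.2, 0.3, -3.5]
opening: 0.0515
```

```bash
python3 plan.py .5748 .1060 .1 -0.02
python3 - <<'E'
from h import *
c=[grab("scene","s6"),grab("top","t6")]
o=ctrl.get_obs()["tool_pos"]
fit("tin",o[:2],-.02,z=o[2]-.0234,cams=c)
E
```

```text
t 12.93 tcp [0.6344 0.2475 0.0945] yaw -0.0182 tilt [-0.0026 -0.0007] open 0.0515 F [-0.2  0.3 -3.5]
turn units total [0.01 0.03 0.02] shift units (tool axes after the turn) [-2.27  5.71 -0.22] (axes now) [-2.28  5.7  -0.21]
tin (array([ 0.636 ,  0.2473, -0.0176]), np.float64(0.179)) (array([ 0.6346,  0.2475, -0.02  ]), np.float64(1.0)) (array([ 0.636 ,  0.2473, -0.0176]), np.float64(1.179))
```

step_arm --increments "-0.38 0.7 0 0 0 0;-0.38 1 0 0 0 0;-0.38 1 0 0 0 0;-0.38 1 0 0 0 0;-0.38 1 0 0 0 0;-0.38 0.7 0 0 0 0;0 0.3 0 0 0 0;0 0 0 0 0 0;0 0 0 0 0 0;0 0 0 0 0 0"

```text
t: 13.87
tool_pos: [0.5761, 0.1072, 0.0961]
tool_rot: [-3.141, 0.03, -0.001]
contact_force: [0.4, 1.1, -3.2]
opening: 0.0514
```

```bash
python3 plan.py .5748 .1060 .036 -0.02
python3 - <<'E'
from h import *
c=[grab("scene","s7"),grab("top","t7")]
a=c[0]["pixels"][170:350,220:460,::-1];cv2.imwrite("pics/s7c.png",cv2.resize(a,None,fx=3,fy=3,interpolation=cv2.INTER_CUBIC))
E
```

```text
t 13.87 tcp [0.5761 0.1072 0.0961] yaw -0.0192 tilt [0.0004 0.0005] open 0.0514 F [ 0.4  1.1 -3.2]
turn units total [-0.01 -0.    0.01] shift units (tool axes after the turn) [-0.05  0.05  2.41] (axes now) [-0.05  0.05  2.41]
```

View pics/s7c.png

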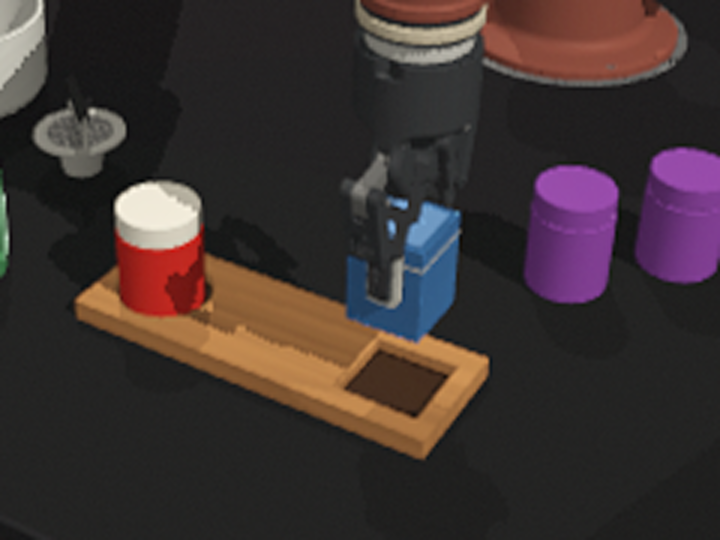

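The tin at (354,265) hangs over the square cut-out at (353,297). Lowering.

step_arm --increments "-0.05 0.05 0.8 0 0 0;0 0 0.8 0 0 0;0 0 0.4 0 0 0;0 0 0.2 0 0 0;0 0 0.1 0 0 0;0 0 0.1 0 0 0;0 0 0.1 0 0 0;0 0 0 0 0 0;0 0 0 0 0 0"

```text
t: 14.72
tool_pos: [0.5748, 0.1053, 0.0342]
tool_rot: [-3.141, 0.031, -0.002]
contact_force: [-0.0, 0.0, -3.5]
opening: 0.0518
```

step_arm --increments "0 0 0.05 0 0 0;0 0 0.05 0 0 0;0 0 0 0 0 0;0 0 0 0 0 0"

```text
t: 15.05
tool_pos: [0.5743, 0.1052, 0.0311]
tool_rot: [3.141, -0.031, -0.0]
contact_force: [0.3, -0.2, -2.8]
opening: 0.0518
```

```bash
python3 plan.py .5748 .1060 .0294 -0.02
python3 - <<'E'
from h import *
c=[grab("scene","s8")]
a=c[0]["pixels"][170:350,220:460,::-1];cv2.imwrite("pics/s8c.png",cv2.resize(a,None,fx=3,fy=3,interpolation=cv2.INTER_CUBIC))
E
```

```text
t 15.05 tcp [0.5743 0.1052 0.0311] yaw -0.02 tilt [-0.0001 -0.    ] open 0.0518 F [ 0.3 -0.2 -2.8]
turn units total [ 0.  0. -0.] shift units (tool axes after the turn) [ 0.02 -0.03  0.07] (axes now) [ 0.02 -0.03  0.07]
```

View pics/s8c.png

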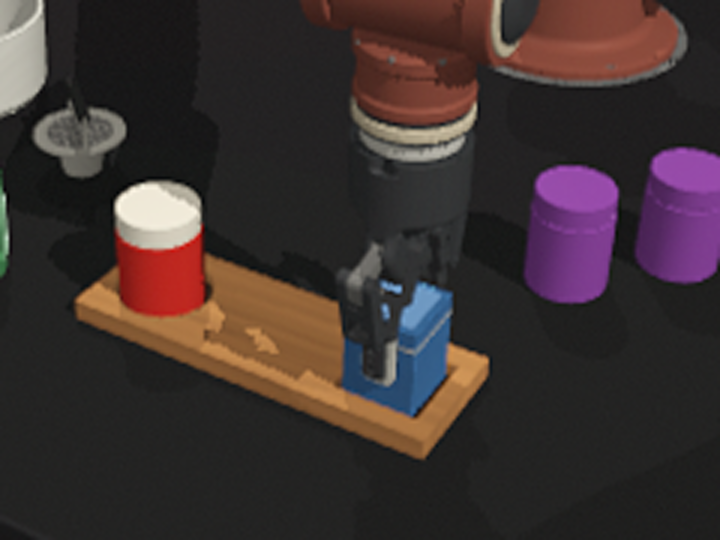

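The tin is inside the cut-out. A last millimetre or two, then release.

step_arm --increments "0 0 0.05 0 0 0;0 0 0.05 0 0 0;0 0 0 0 0 0;0 0 0 0 0 0"

```text
t: 15.43
tool_pos: [0.5747, 0.1052, 0.0295]
tool_rot: [3.141, -0.031, 0.001]
contact_force: [-3.1, -0.5, 4.3]
opening: 0.0513
```

step_arm --increments "0 0 0 0 0 0;0 0 0 0 0 0;0 0 0 0 0 0;0 0 0 0 0 0;0 0 0 0 0 0;0 0 0 0 0 0" --fingers 1

```text
t: 15.93
tool_pos: [0.5743, 0.1052, 0.0285]
tool_rot: [3.141, -0.031, 0.0]
contact_force: [-0.4, 0.9, 0.4]
opening: 0.0856
```

step_arm --increments "0 0 -1 0 0 0;0 0 -1 0 0 0;0 0 -1 0 0 0;0 0 -1 0 0 0;0 0 -0.5 0 0 0;0 0 0 0 0 0;0 0 0 0 0 0"

```text
t: 16.52
tool_pos: [0.5745, 0.1052, 0.1411]
tool_rot: [-3.141, 0.031, -0.001]
contact_force: [-0.8, -0.0, 0.0]
opening: 0.0854
```

```bash
python3 plan.py .5430 .3815 .13 0.0
```

```text
t 16.52 tcp [0.5745 0.1052 0.1411] yaw -0.02 tilt [0.0009 0.0001] open 0.0854 F [-0.8 -0.   0. ]
turn units total [-0.   -0.01 -0.2 ] shift units (tool axes after the turn) [ -1.26 -11.05   0.45] (axes now) [ -1.48 -11.02   0.44]
```

step_arm --increments "-0.14 -0.5 0 0 0 -0.2;-0.14 -1 0 0 0 0;-0.14 -1 0 0 0 0;-0.14 -1 0 0 0 0;-0.12 -1 0 0 0 0;-0.12 -1 0 0 0 0;-0.12 -1 0 0 0 0;-0.12 -1 0 0 0 0;-0.12 -1 0 0 0 0;-0.1 -1 0 0 0 0;0 -1 0 0 0 0;0 -0.55 0.4 0 0 0"

```text
t: 17.52
tool_pos: [0.5419, 0.3848, 0.1304]
tool_rot: [-3.141, -0.005, 0.0]
contact_force: [-0.7, -0.1, 0.3]
opening: 0.0851
```

step_arm --increments "0 0 0 0 0 0;0 0 0 0 0 0;0 0 0 0 0 0;0 0 0 0 0 0"

```text
t: 17.85
tool_pos: [0.5428, 0.3807, 0.1305]
tool_rot: [3.141, -0.001, -0.002]
contact_force: [-0.1, 0.1, -0.2]
opening: 0.0854
```

```bash
python3 plan.py .5430 .3815 .004 0.0;  python3 - <<'E'
from h import *
c=[grab("scene","s9"),grab("top","t9")]
fit("tin",(.5745,.106),-.02,z=.006,cams=c)
fit("dabbi",(.543,.3815),cams=c)
a=c[0]["pixels"][170:370,240:540,::-1];cv2.imwrite("pics/s9c.png",cv2.resize(a,None,fx=2.6,fy=2.6,interpolation=cv2.INTER_CUBIC))
E
```

```text
t 17.85 tcp [0.5428 0.3807 0.1305] yaw -0.0005 tilt [-0.001  -0.0007] open 0.0854 F [-0.1  0.1 -0.2]
turn units total [ 0.01  0.01 -0.01] shift units (tool axes after the turn) [ 0.01 -0.03  5.06] (axes now) [ 0.01 -0.03  5.06]
tin (array([ 0.5708,  0.1036, -0.0223]), np.float64(0.041)) (array([0.574 , 0.1021, 0.0318]), np.float64(0.094)) (array([0.5729, 0.1027, 0.0314]), np.float64(0.173))
dabbi (array([0.5426, 0.3813]), np.float64(0.072)) (array([0.5451, 0.3786]), np.float64(0.161)) (array([0.5434, 0.3802]), np.float64(0.281))
```

View pics/s9c.png

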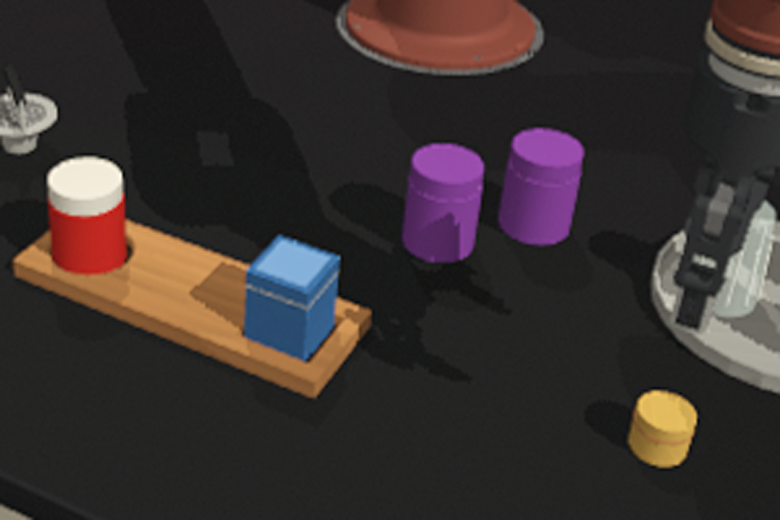

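The tin is seated at scene (353,285). Lowering on the dabbi at (495,335).

step_arm --increments "0 -0.03 1 0 0 0;0 0 1 0 0 0;0 0 1 0 0 0;0 0 1 0 0 0;0 0 0.7 0 0 0;0 0 0.25 0 0 0;0 0 0 0 0 0;0 0 0 0 0 0"

```text
t: 18.62
tool_pos: [0.5437, 0.3822, 0.0082]
tool_rot: [-3.141, 0.001, -0.001]
contact_force: [-0.3, 0.0, 0.1]
opening: 0.0854
```

step_arm --increments "0 0 0 0 0 0;0 0 0 0 0 0;0 0 0 0 0 0;0 0 0 0 0 0;0 0 0 0 0 0;0 0 0 0 0 0;0 0 0 0 0 0;0 0 0 0 0 0;0 0 0 0 0 0" --fingers -1 --newtons 30

```text
t: 19.37
tool_pos: [0.5439, 0.3828, 0.0087]
tool_rot: [-3.141, -0.0, -0.003]
contact_force: [-0.3, -0.4, 5.6]
opening: 0.0391
```

```bash
python3 plan.py .5430 .3815 .13 -.02
```

```text
t 19.37 tcp [0.5439 0.3828 0.0087] yaw 0.0001 tilt [0.0017 0.0009] open 0.0391 F [-0.3 -0.4  5.6]
turn units total [-0.01 -0.02  0.2 ] shift units (tool axes after the turn) [-0.04  0.05 -4.85] (axes now) [-0.03  0.05 -4.85]
```

step_arm --increments "0 0 -0.5 0 0 0;0 0 -1 0 0 0;0 0 -1 0 0 0;0 0 -1 0 0 0;0 0 -1 0 0 0;0 0 -0.4 0 0 0;0 0 0 0 0 0;0 0 0 0 0 0"

```text
t: 20.03
tool_pos: [0.543, 0.3822, 0.1296]
tool_rot: [-3.142, 0.0, -0.0]
contact_force: [-0.9, -0.4, -1.5]
opening: 0.0392
```

```bash
python3 plan.py .574 .1045 .13 0;  python3 - <<'E'
from h import *
c=[grab("scene","s10"),grab("top","t10")]
o=ctrl.get_obs()["tool_pos"]; fit("dabbi",o[:2],z=o[2]-.0087,cams=c)
a=c[0]["pixels"][170:370,340:640,::-1];cv2.imwrite("pics/s10c.png",cv2.resize(a,None,fx=2.6,fy=2.6,interpolation=cv2.INTER_CUBIC))
E
```

```text
t 20.03 tcp [0.543  0.3822 0.1296] yaw -0.0 tilt [0.0001 0.    ] open 0.0392 F [-0.9 -0.4 -1.5]
turn units total [-0. -0. -0.] shift units (tool axes after the turn) [ 1.240e+00  1.111e+01 -1.000e-02] (axes now) [ 1.240e+00  1.111e+01 -1.000e-02]
dabbi (array([0.5397, 0.3804]), np.float64(0.071)) (array([0.5439, 0.3699]), np.float64(0.526)) (array([0.5423, 0.3797]), np.float64(0.748))
```

View pics/s10c.png

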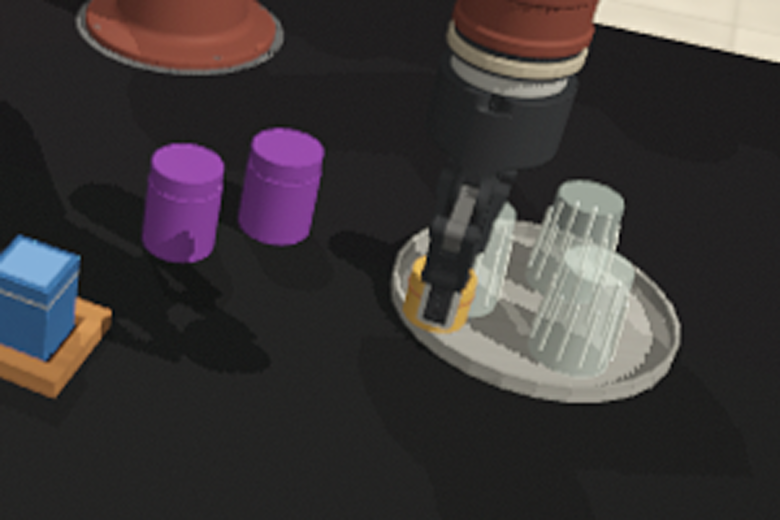

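step_arm --increments "0.12 0.5 0 0 0 0;0.12 1 0 0 0 0;0.12 1 0 0 0 0;0.12 1 0 0 0 0;0.12 1 0 0 0 0;0.12 1 0 0 0 0;0.12 1 0 0 0 0;0.1 1 0 0 0 0;0.1 1 0 0 0 0;0.1 1 0 0 0 0;0.1 1 0 0 0 0;0 0.57 0 0 0 0"

```text
t: 21.13
tool_pos: [0.5733, 0.1025, 0.1281]
tool_rot: [3.14, -0.003, -0.004]
contact_force: [-1.0, -0.3, -0.3]
opening: 0.0392
```

step_arm --increments "0 0 0.4 0 0 0;0 0 0.4 0 0 0;0 0 0.4 0 0 0;0 0 0 0 0 0;0 0 0 0 0 0;0 0 0 0 0 0"

```text
t: 21.63
tool_pos: [0.5739, 0.1064, 0.0994]
tool_rot: [-3.142, -0.002, 0.001]
contact_force: [-0.2, -0.3, -0.7]
opening: 0.039
```

```bash
python3 plan.py .574 .1055 .0865 0;  python3 - <<'E'
from h import *
c=[grab("scene","s11"),grab("top","t11")]
o=ctrl.get_obs()["tool_pos"]; fit("dabbi",o[:2],z=o[2]-.0087,cams=c)
a=c[0]["pixels"][200:340,270:450,::-1];cv2.imwrite("pics/s11c.png",cv2.resize(a,None,fx=4,fy=4,interpolation=cv2.INTER_CUBIC))
E
```

```text
t 21.63 tcp [0.5739 0.1064 0.0994] yaw 0.0013 tilt [-0.0006  0.    ] open 0.039 F [-0.2 -0.3 -0.7]
turn units total [-0.    0.01  0.01] shift units (tool axes after the turn) [0.01 0.03 0.52] (axes now) [0.01 0.04 0.52]
dabbi (array([0.5733, 0.1062]), np.float64(0.245)) (array([0.5745, 0.1062]), np.float64(1.0)) (array([0.5733, 0.1062]), np.float64(1.245))
```

View pics/s11c.png

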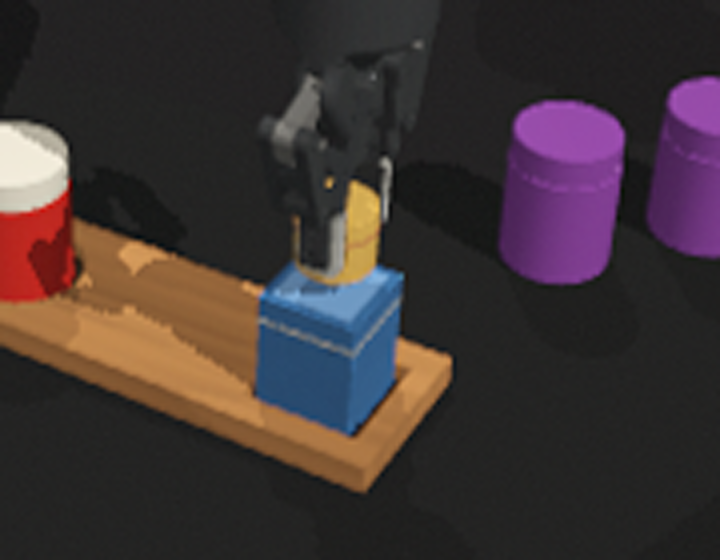

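Run:
```python
from h import *
S=grab("scene");o=ctrl.get_obs()["tool_pos"]
a=cv2.imread("pics/s9.png")[200:340,270:450]; b=cv2.resize(a,None,fx=4,fy=4,interpolation=cv2.INTER_CUBIC)
f=lambda P:((proj(S,P)+.5-[270,200])*4-.5)
for xy,col in(((.5745,.1052),(0,0,255)),((.5715,.1035),(0,255,0))):
    q=f(place(np.array([[.026,.026,.076],[.026,-.026,.076],[-.026,-.026,.076],[-.026,.026,.076],[0,0,.076]]),*xy,-.02))
    cv2.polylines(b,[q[:4].astype(int)],True,col,1); print(q[4])
cv2.imwrite("pics/s9o.png",b)
# dabbi bottom ring projection for several
c=cv2.imread("pics/s11c.png")
for xy,col in(((.5739,.1064),(0,0,255)),((.5739,.1050),(0,255,0))):
    for z in(o[2]-.0087,o[2]-.0087+.034): cv2.polylines(c,[f(place(ring(.02,z),*xy)).astype(int)],True,col,1)
cv2.imwrite("pics/s11o.png",c)
```

```text
[332.1823903  285.48374096]
[331.85403714 281.17108711]
```

View pics/s9o.png

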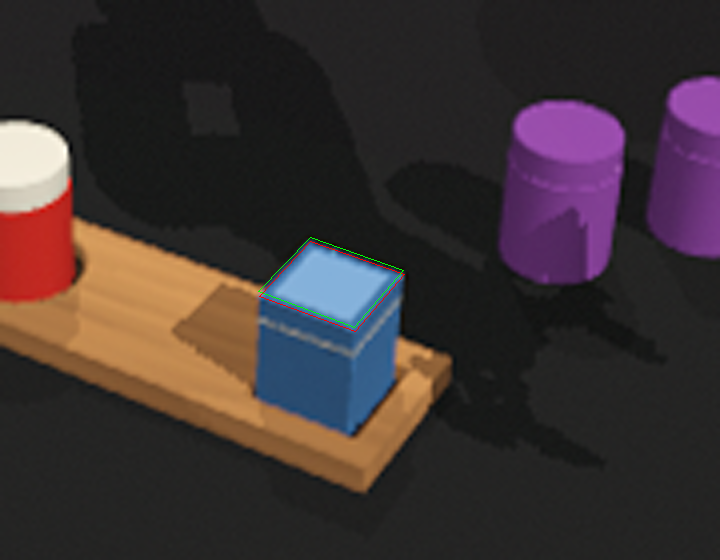

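View pics/s11o.png

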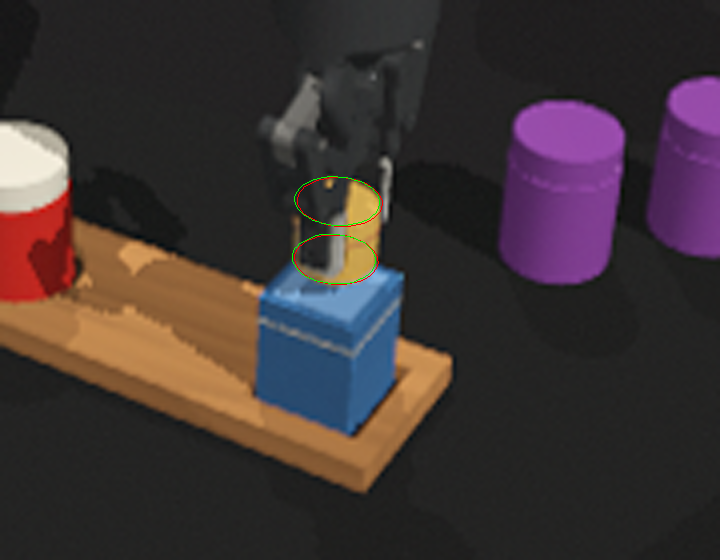

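Both overlays agree within about 1–2 mm. I'll nudge and lower.

step_arm --increments "-0.02 0.05 0.2 0 0 0;0 0 0.2 0 0 0;0 0 0.1 0 0 0;0 0 0 0 0 0;0 0 0 0 0 0"

```text
t: 22.2
tool_pos: [0.5733, 0.1042, 0.0868]
tool_rot: [3.142, -0.0, -0.001]
contact_force: [-1.2, -1.1, -1.0]
opening: 0.0386
```

step_arm --increments "0 0 0.05 0 0 0;0 0 0.04 0 0 0;0 0 0 0 0 0;0 0 0 0 0 0"

```text
t: 22.53
tool_pos: [0.5736, 0.1043, 0.0851]
tool_rot: [-3.142, 0.0, -0.0]
contact_force: [0.0, 0.3, -0.7]
opening: 0.039
```

step_arm --increments "0 0 0.04 0 0 0;0 0 0 0 0 0;0 0 0 0 0 0"

```text
t: 22.78
tool_pos: [0.5739, 0.1043, 0.0847]
tool_rot: [3.142, 0.0, 0.001]
contact_force: [-1.2, -0.1, 3.5]
opening: 0.0393
```

step_arm --increments "0 0 0 0 0 0;0 0 0 0 0 0;0 0 0 0 0 0;0 0 0 0 0 0;0 0 0 0 0 0;0 0 0 0 0 0" --fingers 1

```text
t: 23.28
tool_pos: [0.5735, 0.1043, 0.0839]
tool_rot: [3.142, 0.0, -0.0]
contact_force: [0.2, -0.3, -0.4]
opening: 0.0856
```

step_arm --increments "0 0 -1 0 0 0;0 0 -1 0 0 0;0 0 -1 0 0 0;0 0 0 0 0 0;0 0 0 0 0 0"

```text
t: 23.7
tool_pos: [0.575, 0.1044, 0.1614]
tool_rot: [-3.141, -0.0, -0.007]
contact_force: [-0.1, -0.0, -0.5]
opening: 0.0856
```

```bash
python3 plan.py .6085 -.2365 .16 0;  python3 - <<'E'
from h import *
c=[grab("scene","s12"),grab("top","t12")]
a=c[0]["pixels"][200:340,270:450,::-1];cv2.imwrite("pics/s12c.png",cv2.resize(a,None,fx=4,fy=4,interpolation=cv2.INTER_CUBIC))
fit("dabbi",(.574,.105),z=.076,cams=c)
E
```

```text
t 23.7 tcp [0.575  0.1044 0.1614] yaw 0.0001 tilt [0.0044 0.0003] open 0.0856 F [-0.1 -0.  -0.5]
turn units total [-0.   -0.04  0.  ] shift units (tool axes after the turn) [ 1.34 13.64  0.05] (axes now) [ 1.34 13.64  0.06]
dabbi (array([0.5711, 0.1015]), np.float64(0.048)) (array([0.574, 0.105]), np.float64(1.0)) (array([0.5711, 0.1015]), np.float64(1.048))
```

View pics/s12c.png

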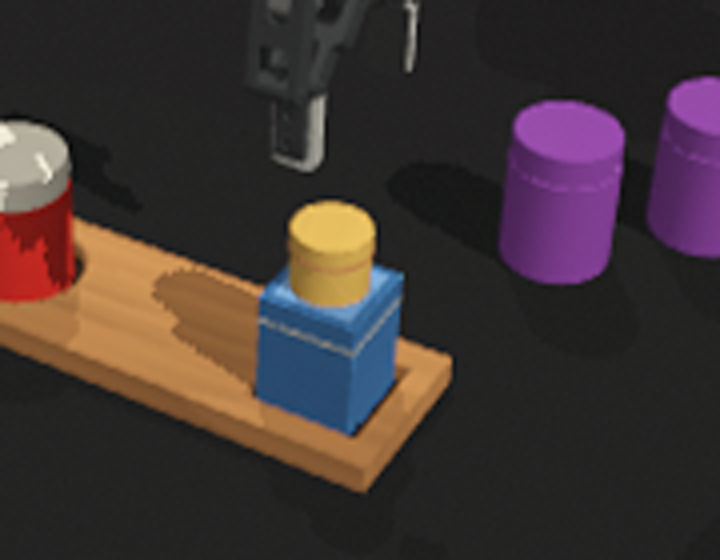

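The dabbi sits at (353,258), centred on the tin within about 2 mm. Next, the tumbler.

step_arm --increments "0.1 0.64 0 0 0 0;0.1 1 0 0 0 0;0.1 1 0 0 0 0;0.1 1 0 0 0 0;0.1 1 0 0 0 0;0.1 1 0 0 0 0;0.1 1 0 0 0 0;0.1 1 0 0 0 0;0.1 1 0 0 0 0;0.1 1 0 0 0 0;0.1 1 0 0 0 0;0.1 1 0 0 0 0"

```text
t: 24.8
tool_pos: [0.6024, -0.1875, 0.1566]
tool_rot: [-3.14, 0.0, 0.005]
contact_force: [0.7, -1.0, 0.0]
opening: 0.0853
```

step_arm --increments "0.1 1 0 0 0 0;0.1 1 0 0 0 0;0 0 0 0 0 0;0 0 0 0 0 0;0 0 0 0 0 0"

```text
t: 25.22
tool_pos: [0.6078, -0.2359, 0.1573]
tool_rot: [-3.14, 0.0, 0.004]
contact_force: [-0.4, 0.3, -0.6]
opening: 0.0856
```

```bash
python3 plan.py .6085 -.2365 .03 0;  python3 - <<'E'
from h import *
c=[grab("scene","s13"),grab("top","t13")]
fit("tumbler",(.6085,-.2365),cams=c)
a=c[0]["pixels"][130:300,120:340,::-1];cv2.imwrite("pics/s13c.png",cv2.resize(a,None,fx=3,fy=3,interpolation=cv2.INTER_CUBIC))
E
```

```text
t 25.22 tcp [ 0.6078 -0.2359  0.1573] yaw -0.0001 tilt [-0.0026  0.0018] open 0.0856 F [-0.4  0.3 -0.6]
turn units total [-0.02  0.03 -0.  ] shift units (tool axes after the turn) [0.03 0.02 5.09] (axes now) [0.04 0.03 5.09]
tumbler (array([ 0.6086, -0.2358]), np.float64(0.065)) (array([ 0.6015, -0.2307]), np.float64(0.969)) (array([ 0.6086, -0.2358]), np.float64(1.034))
```

View pics/s13c.png

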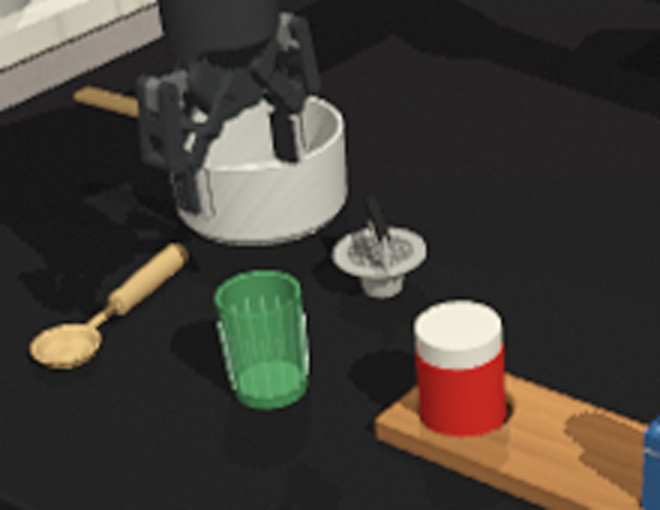

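The tumbler at (207,243) stands clear, with the gripper above it. Descending.

step_arm --increments "0.03 0.01 1 0 0 0;0 0 1 0 0 0;0 0 1 0 0 0;0 0 1 0 0 0;0 0 0.7 0 0 0;0 0 0.35 0 0 0;0 0 0 0 0 0;0 0 0 0 0 0"

```text
t: 25.98
tool_pos: [0.6095, -0.2364, 0.033]
tool_rot: [-3.141, -0.001, 0.0]
contact_force: [0.3, 0.4, 0.2]
opening: 0.0855
```

step_arm --increments "0 0 0 0 0 0;0 0 0 0 0 0;0 0 0 0 0 0;0 0 0 0 0 0;0 0 0 0 0 0;0 0 0 0 0 0;0 0 0 0 0 0;0 0 0 0 0 0" --fingers -1 --newtons 30

```text
t: 26.65
tool_pos: [0.6105, -0.2376, 0.035]
tool_rot: [3.14, -0.0, 0.004]
contact_force: [-2.1, 0.5, 6.0]
opening: 0.0581
```

step_arm --increments "0 0 -0.5 0 0 0;0 0 -1 0 0 0;0 0 -1 0 0 0;0 0 -1 0 0 0;0 0 -1 0 0 0;0 0 -0.5 0 0 0;0 0 0 0 0 0;0 0 0 0 0 0"

```text
t: 27.32
tool_pos: [0.6094, -0.237, 0.1581]
tool_rot: [3.141, -0.0, 0.001]
contact_force: [0.5, 0.8, -2.9]
opening: 0.0581
```

```bash
python3 plan.py .573 .0105 .15 0;  python3 - <<'E'
from h import *
c=[grab("scene","s14"),grab("top","t14")]
o=ctrl.get_obs()["tool_pos"]
fit("tumbler",o[:2],z=o[2]-.032,cams=c)
a=c[0]["pixels"][100:300,120:380,::-1];cv2.imwrite("pics/s14c.png",cv2.resize(a,None,fx=3,fy=3,interpolation=cv2.INTER_CUBIC))
E
```

```text
t 27.32 tcp [ 0.6094 -0.237   0.1581] yaw -0.0 tilt [ 0.0008 -0.0004] open 0.0581 F [ 0.5  0.8 -2.9]
turn units total [ 0.   -0.01 -0.  ] shift units (tool axes after the turn) [-1.46 -9.9   0.32] (axes now) [-1.46 -9.9   0.32]
tumbler (array([ 0.6074, -0.2346]), np.float64(0.154)) (array([ 0.5803, -0.2096]), np.float64(0.965)) (array([ 0.6074, -0.2346]), np.float64(1.12))
```

View pics/s14c.png

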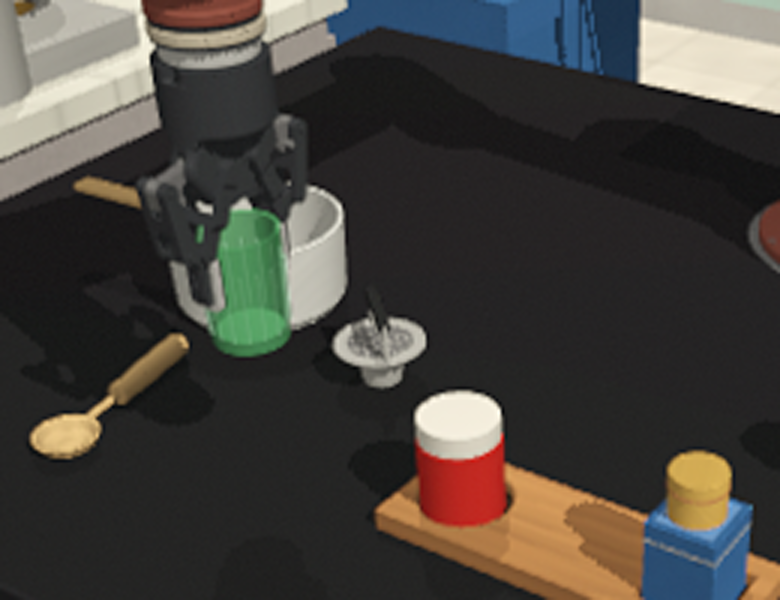

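The tumbler is held upright, its foot about 12 cm up, clear of the canister. Carrying it to mid-tray.

step_arm --increments "-0.1 -0.5 0 0 0 0;-0.15 -1 0 0 0 0;-0.15 -1 0 0 0 0;-0.15 -1 0 0 0 0;-0.15 -1 0 0 0 0;-0.15 -1 0 0 0 0;-0.15 -1 0 0 0 0;-0.15 -1 0 0 0 0;-0.15 -1 0 0 0 0;-0.15 -1 0 0 0 0;-0.11 -0.36 0 0 0 0;0 0 0 0 0 0"

```text
t: 28.42
tool_pos: [0.5686, 0.012, 0.1561]
tool_rot: [-3.141, -0.005, 0.005]
contact_force: [0.6, -0.6, -2.4]
opening: 0.0579
```

step_arm --increments "0 0 1 0 0 0;0 0 1 0 0 0;0 0 1 0 0 0;0 0 0.4 0 0 0;0 0 0.3 0 0 0;0 0 0.2 0 0 0;0 0 0 0 0 0;0 0 0 0 0 0;0 0 0 0 0 0"

```text
t: 29.17
tool_pos: [0.5716, 0.0093, 0.0619]
tool_rot: [3.141, -0.0, 0.004]
contact_force: [-0.3, 0.0, -2.2]
opening: 0.0579
```

```bash
python3 plan.py .573 .0095 .051 0;  python3 - <<'E'
from h import *
c=[grab("scene","s15"),grab("top","t15")]
o=ctrl.get_obs()["tool_pos"]
fit("tumbler",o[:2],z=o[2]-.035,cams=c)
a=c[0]["pixels"][150:340,220:460,::-1];cv2.imwrite("pics/s15c.png",cv2.resize(a,None,fx=3,fy=3,interpolation=cv2.INTER_CUBIC))
E
```

```text
t 29.17 tcp [0.5716 0.0093 0.0619] yaw -0.0001 tilt [ 0.0027 -0.0004] open 0.0579 F [-0.3  0.  -2.2]
turn units total [ 0.   -0.03 -0.  ] shift units (tool axes after the turn) [ 0.06 -0.01  0.44] (axes now) [ 0.06 -0.01  0.44]
tumbler (array([0.5682, 0.011 ]), np.float64(0.248)) (array([0.5229, 0.0294]), np.float64(0.987)) (array([0.5682, 0.011 ]), np.float64(1.236))
```

View pics/s15c.png

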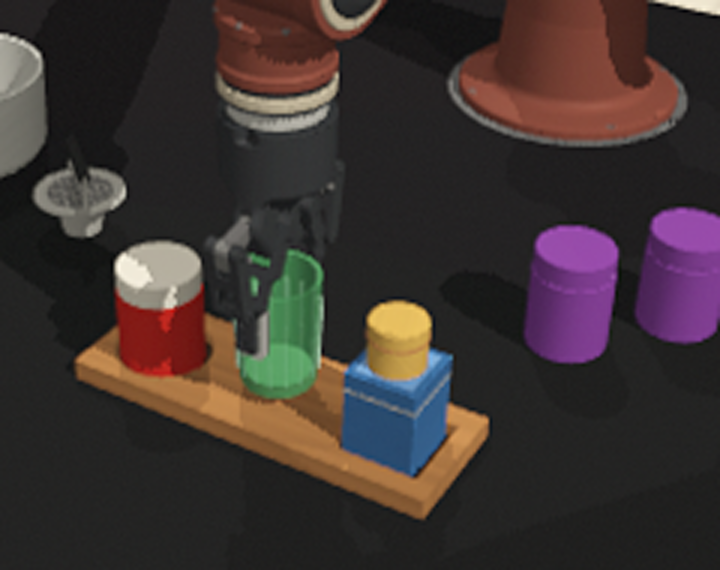

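The tumbler at (313,258) is over the bare wood, between the canister and the tin. Lowering to contact.

step_arm --increments "0.05 -0.01 0.15 0 0 0;0 0 0.15 0 0 0;0 0 0.05 0 0 0;0 0 0 0 0 0;0 0 0 0 0 0"

```text
t: 29.68
tool_pos: [0.5715, 0.0098, 0.0513]
tool_rot: [3.142, 0.0, -0.0]
contact_force: [-0.3, -0.1, -2.1]
opening: 0.0577
```

step_arm --increments "0 0 0.05 0 0 0;0 0 0.04 0 0 0;0 0 0 0 0 0;0 0 0 0 0 0"

```text
t: 30.02
tool_pos: [0.5719, 0.0098, 0.0511]
tool_rot: [3.141, 0.0, -0.0]
contact_force: [-5.9, -0.1, 9.6]
opening: 0.0579
```

step_arm --increments "0 0 -0.05 0 0 0;0 0 0 0 0 0"

```text
t: 30.18
tool_pos: [0.572, 0.0098, 0.0511]
tool_rot: [3.141, 0.0, 0.002]
contact_force: [-1.8, -0.7, 2.8]
opening: 0.0576
```

step_arm --increments "0 0 0 0 0 0;0 0 0 0 0 0;0 0 0 0 0 0;0 0 0 0 0 0;0 0 0 0 0 0;0 0 0 0 0 0" --fingers 1

```text
t: 30.68
tool_pos: [0.5716, 0.0098, 0.0504]
tool_rot: [-3.142, -0.0, 0.0]
contact_force: [-0.4, -0.0, 0.8]
opening: 0.0854
```

step_arm --increments "0 0 -1 0 0 0;0 0 -1 0 0 0;0 0 -1 0 0 0;0 0 -1 0 0 0;0 0 -1 0 0 0;0 0 -0.3 0 0 0;0 0 0 0 0 0;0 0 0 0 0 0"

```text
t: 31.35
tool_pos: [0.5714, 0.0098, 0.1823]
tool_rot: [-3.142, 0.0, 0.001]
contact_force: [0.5, 0.8, -0.9]
opening: 0.0854
```

```bash
python3 plan.py .4507 -.2510 .14 -.715;  python3 - <<'E'
from h import *
import m2
c=[grab("scene","s16"),grab("top","t16")]
fit("tumbler",(.573,.0105),z=.016,cams=c)
fit("str",(.4505,-.251),cams=c)
a=c[0]["pixels"][150:340,220:460,::-1];cv2.imwrite("pics/s16c.png",cv2.resize(a,None,fx=3,fy=3,interpolation=cv2.INTER_CUBIC))
E
```

```text
t 31.35 tcp [0.5714 0.0098 0.1823] yaw -0.0 tilt [-0.0004  0.0001] open 0.0854 F [ 0.5  0.8 -0.9]
turn units total [0.   0.   7.15] shift units (tool axes after the turn) [ 3.2  11.04  1.69] (axes now) [-4.83 10.43  1.69]
tumbler (array([0.5673, 0.0098]), np.float64(0.037)) (array([0.5461, 0.0324]), np.float64(0.841)) (array([0.5672, 0.0097]), np.float64(0.881))
str (array([ 0.4482, -0.2516]), np.float64(0.195)) (array([ 0.4498, -0.2526]), np.float64(0.045)) (array([ 0.4497, -0.2519]), np.float64(0.249))
```

View pics/s16c.png

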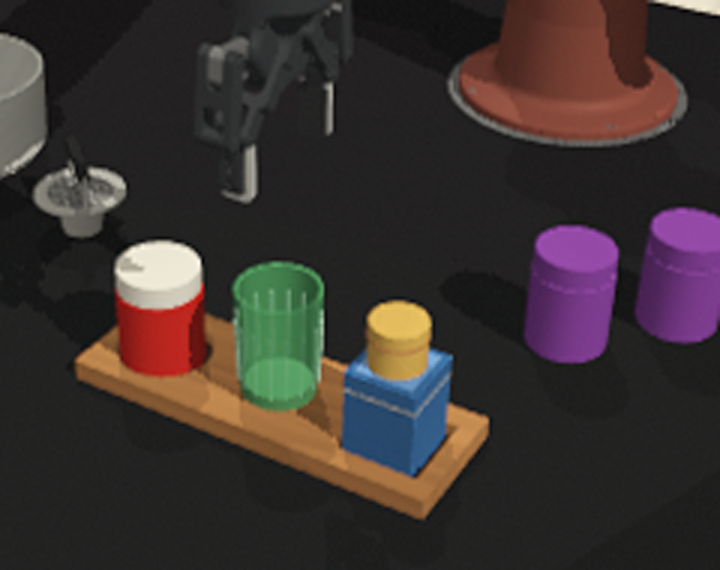

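View pics/t16.png

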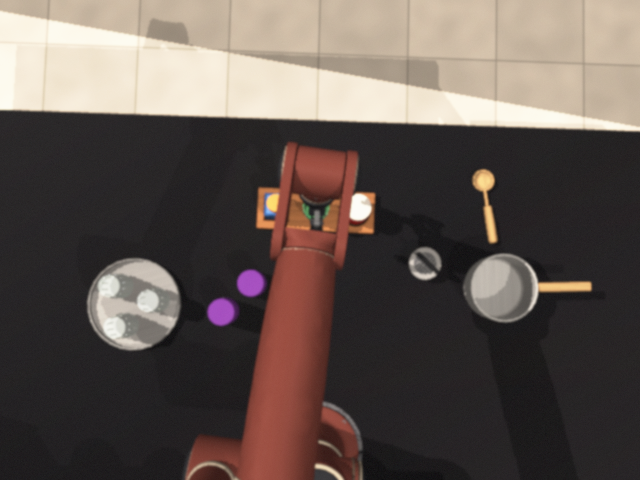

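The tumbler is standing at (313,262), mid-tray, released. Next I'll turn the jaws square to the strainer bar and approach.

step_arm --increments "0 0 0 0 0 1;0 0 0 0 0 1;0 0 0 0 0 1;0 0 0 0 0 1;0 0 0 0 0 1;0 0 0 0 0 1;0 0 0 0 0 1;0 0 0 0 0 0.15;0.2 0.8 0 0 0 0;0.3 1 0 0 0 0;0.3 1 0 0 0 0;0.3 1 0 0 0 0"

```text
t: 32.45
tool_pos: [0.5288, -0.0805, 0.1813]
tool_rot: [2.944, -1.095, -0.004]
contact_force: [-0.3, -0.1, -0.9]
opening: 0.0853
```

step_arm --increments "0.3 1 0.2 0 0 0;0.3 1 0.2 0 0 0;0.3 1 0.2 0 0 0;0.3 1 0.2 0 0 0;0.3 1 0.2 0 0 0;0.3 1 0.2 0 0 0;0.3 1 0.2 0 0 0;0 0 0.2 0 0 0;0 0 0 0 0 0;0 0 0 0 0 0;0 0 0 0 0 0"

```text
t: 33.37
tool_pos: [0.4552, -0.2456, 0.1426]
tool_rot: [-2.943, 1.097, 0.001]
contact_force: [-0.8, -0.2, 0.5]
opening: 0.0855
```

```bash
python3 plan.py .4505 -.2513 .048 -.715;  python3 - <<'E'
from h import *
c=[grab("scene","s17"),grab("top","t17")]
a=c[0]["pixels"][100:270,150:370,::-1];cv2.imwrite("pics/s17c.png",cv2.resize(a,None,fx=3,fy=3,interpolation=cv2.INTER_CUBIC))
MODELS['tumbler']
fit("tumbler",(.573,.0105),z=.016,cams=c)
a=c[1]["pixels"][160:280,230:470,::-1];cv2.imwrite("pics/t17c.png",cv2.resize(a,None,fx=3,fy=3,interpolation=cv2.INTER_CUBIC))
E
```

```text
t 33.37 tcp [ 0.4552 -0.2456  0.1426] yaw -0.7133 tilt [-0.0005  0.0008] open 0.0855 F [-0.8 -0.2  0.5]
turn units total [-0.    0.01  0.02] shift units (tool axes after the turn) [0.01 0.29 3.79] (axes now) [0.01 0.29 3.79]
tumbler (array([0.5672, 0.0097]), np.float64(0.036)) (array([0.5672, 0.0099]), np.float64(0.141)) (array([0.5671, 0.0097]), np.float64(0.176))
```

View pics/s17c.png

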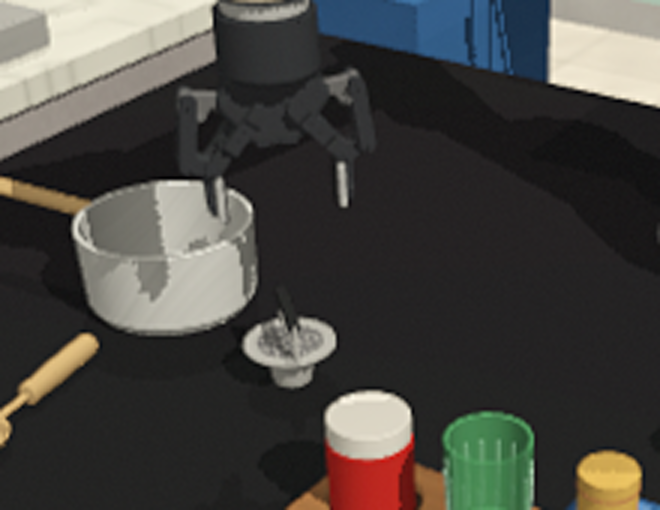

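View pics/t17c.png

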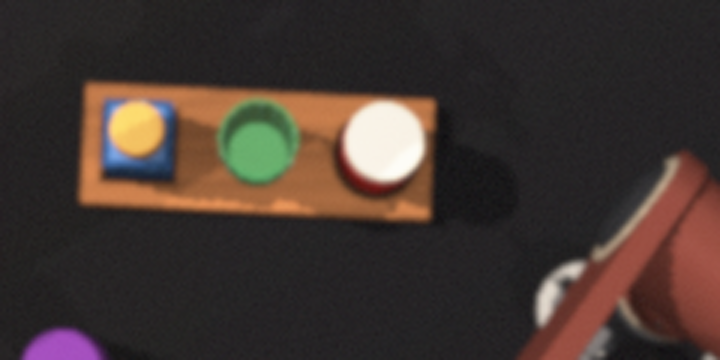

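Run:
```python
from h import *
S=grab("scene");T=grab("top")
for nm,d,fn,c0,(u0,v0,w,h) in(("S",S,"s17",None,(240,225,150,110)),("T",T,"t17",None,(250,175,130,70))):
    k=5
    a=cv2.imread(f"pics/{fn}.png")[v0:v0+h,u0:u0+w]; b=cv2.resize(a,None,fx=k,fy=k,interpolation=cv2.INTER_CUBIC)
    f=lambda P:((proj(d,P)+.5-[u0,v0])*k-.5).astype(int)
    q=f(place(np.array([[.14,.048,.016],[.14,-.048,.016],[-.14,-.048,.016],[-.14,.048,.016]]),.573,.011,1.551)); cv2.polylines(b,[q],True,(255,0,255),1)
    for xy,col in(((.5715,.0098),(0,0,255)),((.5672,.0098),(255,255,0))):
        for r,z in((.027,.016),(.0305,.101)): cv2.polylines(b,[f(place(ring(r,z),*xy))],True,col,1)
    cv2.imwrite(f"pics/o17{nm}.png",b)
```

```text
(no output)
```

View pics/o17S.png

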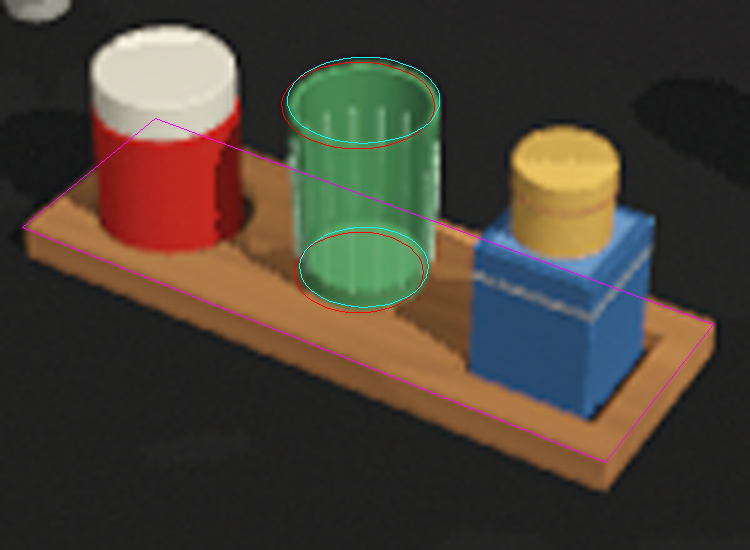

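View pics/o17T.png

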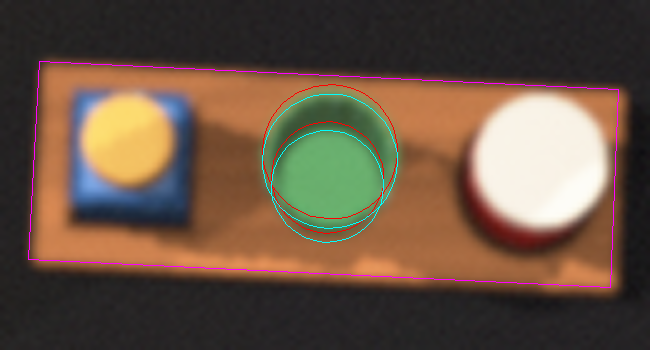

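The overlays put the tumbler within about 2 mm of the tray centre, so it stays. Now to grasp the strainer bar.

step_arm --increments "0 0.29 1 0 0 0;0 0 1 0 0 0;0 0 1 0 0 0;0 0 0.5 0 0 0;0 0 0.25 0 0 0;0 0 0 0 0 0;0 0 0 0 0 0"

```text
t: 34.15
tool_pos: [0.4509, -0.2523, 0.0502]
tool_rot: [2.943, -1.099, 0.002]
contact_force: [0.3, -0.6, 0.7]
opening: 0.0854
```

```bash
python3 plan.py .4505 -.2513 .048 -.715;  python3 - <<'E'
from h import *
c=[grab("scene","s18")]
a=c[0]["pixels"][130:270,160:340,::-1];cv2.imwrite("pics/s18c.png",cv2.resize(a,None,fx=4,fy=4,interpolation=cv2.INTER_CUBIC))
E
```

```text
t 34.15 tcp [ 0.4509 -0.2523  0.0502] yaw -0.7146 tilt [ 0.0009 -0.0007] open 0.0854 F [ 0.3 -0.6  0.7]
turn units total [-0.   -0.01  0.  ] shift units (tool axes after the turn) [-0.04 -0.02  0.09] (axes now) [-0.04 -0.02  0.09]
```

View pics/s18c.png

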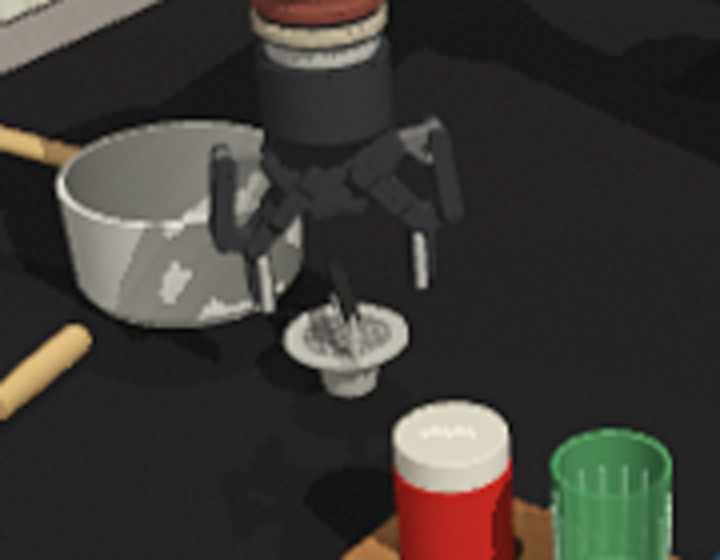

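The fingers stand astride the bar, mid ≈342 against the bar at 343 in the crop. Closing.

step_arm --increments "0 0 0.04 0 0 0;0 0 0 0 0 0;0 0 0 0 0 0;0 0 0 0 0 0;0 0 0 0 0 0;0 0 0 0 0 0;0 0 0 0 0 0;0 0 0 0 0 0;0 0 0 0 0 0;0 0 0 0 0 0;0 0 0 0 0 0;0 0 0 0 0 0" --fingers -1 --newtons 40

```text
t: 35.2
tool_pos: [0.4503, -0.2521, 0.0484]
tool_rot: [2.943, -1.099, 0.0]
contact_force: [0.0, 0.5, 1.6]
opening: 0.0091
```

```bash
python3 plan.py .4505 -.2513 .048 -.715
```

```text
t 35.2 tcp [ 0.4503 -0.2521  0.0484] yaw -0.715 tilt [ 0.0002 -0.0001] open 0.0091 F [0.  0.5 1.6]
turn units total [-0. -0.  0.] shift units (tool axes after the turn) [-0.02 -0.03  0.02] (axes now) [-0.02 -0.03  0.02]
```

step_arm --increments "0 0 -0.4 0 0 0;0 0 -1 0 0 0;0 0 -1 0 0 0;0 0 -1 0 0 0;0 0 -1 0 0 0;0 0 -0.6 0 0 0;0 0 0 0 0 0;0 0 0 0 0 0;0 0 0 0 0 0"

```text
t: 35.95
tool_pos: [0.4495, -0.2515, 0.1719]
tool_rot: [-2.942, 1.099, 0.004]
contact_force: [0.6, -0.0, -1.4]
opening: 0.0095
```

```bash
python3 plan.py .571 .0103 .165 -.715;  python3 - <<'E'
from h import *
import m2
c=[grab("scene","s19"),grab("top","t19")]
a=c[0]["pixels"][80:250,150:370,::-1];cv2.imwrite("pics/s19c.png",cv2.resize(a,None,fx=3.6,fy=3.5,interpolation=cv2.INTER_CUBIC))
E
```

```text
t 35.95 tcp [ 0.4495 -0.2515  0.1719] yaw -0.715 tilt [-0.0019  0.0014] open 0.0095 F [ 0.6 -0.  -1.4]
turn units total [ 0.    0.02 -0.  ] shift units (tool axes after the turn) [ -3.19 -11.09   0.27] (axes now) [ -3.19 -11.09   0.28]
```

View pics/s19c.png

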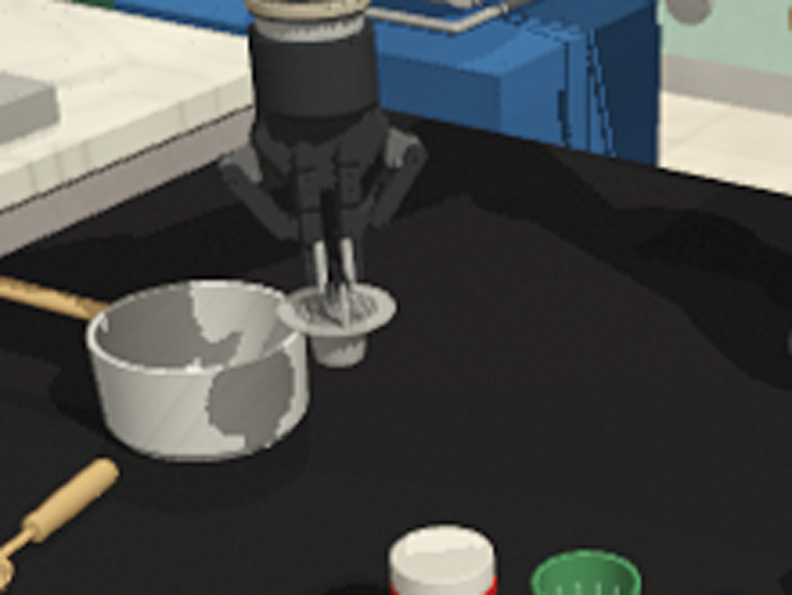

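The strainer hangs level from the bar. Carrying it over the tumbler.

step_arm --increments "-0.2 -0.6 0 0 0 0;-0.3 -1 0 0 0 0;-0.3 -1 0 0 0 0;-0.3 -1 0 0 0 0;-0.3 -1 0 0 0 0;-0.3 -1 0 0 0 0;-0.3 -1 0 0 0 0;-0.3 -1 0 0 0 0;-0.3 -1 0 0 0 0;-0.3 -1 0 0 0 0;-0.29 -1 0 0 0 0;0 -0.49 0 0 0 0"

```text
t: 37.05
tool_pos: [0.5714, 0.0123, 0.1714]
tool_rot: [-2.944, 1.096, 0.005]
contact_force: [-0.1, -0.5, -0.8]
opening: 0.009
```

step_arm --increments "0 0 0 0 0 0;0 0 0 0 0 0;0 0 0.2 0 0 0;0 0 0.2 0 0 0;0 0 0 0 0 0;0 0 0 0 0 0;0 0 0 0 0 0"

```text
t: 37.63
tool_pos: [0.5715, 0.009, 0.1632]
tool_rot: [2.942, -1.101, -0.0]
contact_force: [-0.3, 0.0, -0.7]
opening: 0.009
```

```bash
python3 plan.py .571 .0103 .1174 -.715;  python3 - <<'E'
from h import *
import m2
c=[grab("scene","s20"),grab("top","t20")]
d=c[0]; o=ctrl.get_obs()["tool_pos"]; f=lambda P:((proj(d,P)+.5-[240,170])*5-.5).astype(int)
b=cv2.resize(c[0]["pixels"][170:290,240:390,::-1],None,fx=5,fy=5,interpolation=cv2.INTER_CUBIC)
z=o[2]-.0484
cv2.polylines(b,[f(place(ring(.038,z+.035),*o[:2]))],True,(0,0,255),1)
cv2.polylines(b,[f(place(ring(.016,z),*o[:2]))],True,(0,0,255),1)
cv2.polylines(b,[f(place(ring(.0305,.101),.571,.0103))],True,(255,255,0),1)
cv2.imwrite("pics/s20c.png",b)
E
```

```text
t 37.63 tcp [0.5715 0.009  0.1632] yaw -0.7159 tilt [-0.0003 -0.    ] open 0.009 F [-0.3  0.  -0.7]
turn units total [ 0.    0.   -0.01] shift units (tool axes after the turn) [-0.05 -0.02  1.83] (axes now) [-0.05 -0.02  1.83]
```

View pics/s20c.png

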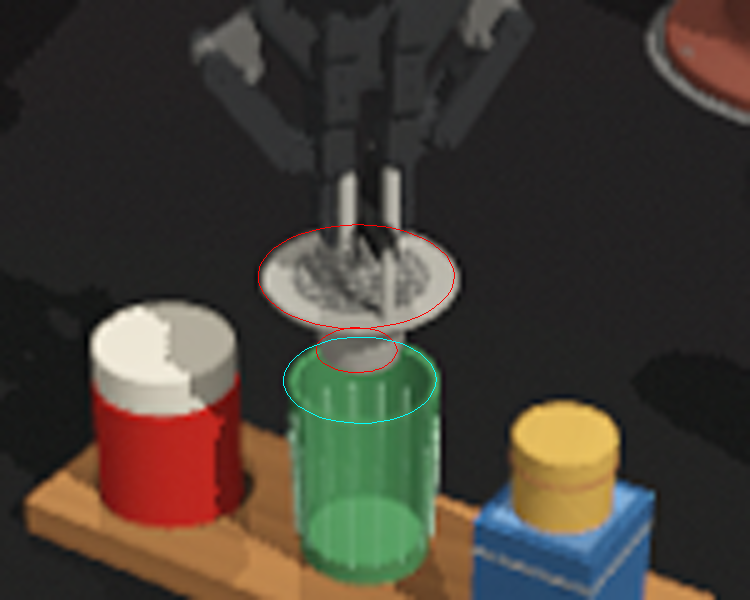

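The strainer's foot is centred over the mouth within about 2 mm. Nudge and lower.

step_arm --increments "-0.06 -0.03 0.3 0 0 0;0 0 0.4 0 0 0;0 0 0.4 0 0 0;0 0 0.3 0 0 0;0 0 0 0 0 0;0 0 0 0 0 0;0 0 0 0 0 0"

```text
t: 38.32
tool_pos: [0.5713, 0.0112, 0.1283]
tool_rot: [-2.943, 1.099, 0.0]
contact_force: [0.2, 0.1, -0.3]
opening: 0.0089
```

```bash
python3 plan.py .571 .0103 .1174 -.715;  python3 - <<'E'
from h import *
c=[grab("scene","s21")]
b=cv2.resize(c[0]["pixels"][170:290,240:390,::-1],None,fx=5,fy=5,interpolation=cv2.INTER_CUBIC)
cv2.imwrite("pics/s21c.png",b)
E
```

```text
t 38.32 tcp [0.5713 0.0112 0.1283] yaw -0.7149 tilt [0. 0.] open 0.0089 F [ 0.2  0.1 -0.3]
turn units total [-0.  0.  0.] shift units (tool axes after the turn) [0.02 0.03 0.44] (axes now) [0.02 0.03 0.44]
```

View pics/s21c.png

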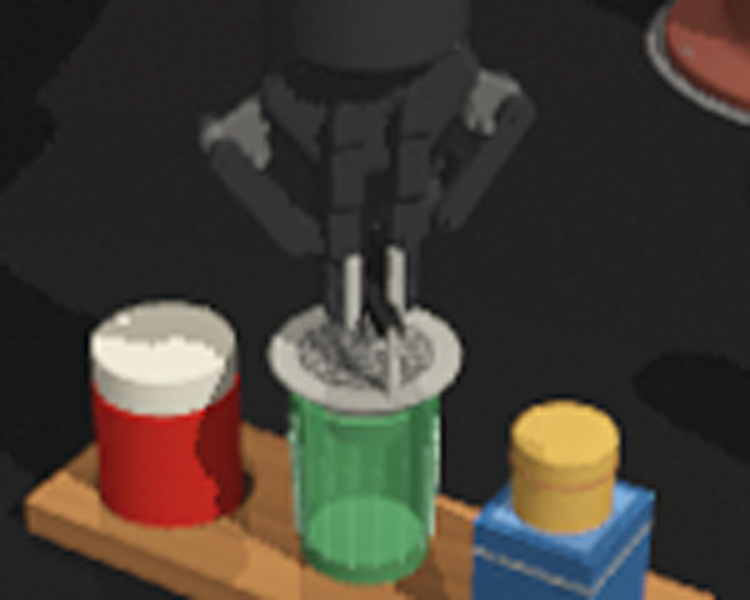

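The basket is inside the mouth, with the flange centre at crop column 366 against the tumbler at 364. I'll lower the last centimetre gently.

step_arm --increments "0 0 0.15 0 0 0;0 0 0.12 0 0 0;0 0 0.06 0 0 0;0 0 0 0 0 0;0 0 0 0 0 0;0 0 0 0 0 0"

```text
t: 38.87
tool_pos: [0.5712, 0.0112, 0.1201]
tool_rot: [-2.943, 1.099, -0.0]
contact_force: [-0.3, -0.2, -0.6]
opening: 0.0091
```

step_arm --increments "0 0 0.05 0 0 0;0 0 0.04 0 0 0;0 0 0 0 0 0;0 0 0 0 0 0"

```text
t: 39.2
tool_pos: [0.5711, 0.0112, 0.1178]
tool_rot: [2.943, -1.099, -0.0]
contact_force: [-0.5, -0.8, -0.2]
opening: 0.0092
```

step_arm --increments "0 0 0.04 0 0 0;0 0 0 0 0 0;0 0 0 0 0 0"

```text
t: 39.45
tool_pos: [0.5715, 0.0111, 0.1175]
tool_rot: [-2.943, 1.099, -0.001]
contact_force: [-1.0, 0.1, 3.4]
opening: 0.0093
```

The flange touches the rim at the predicted height of 0.1175. Releasing.

step_arm --increments "0 0 0 0 0 0;0 0 0 0 0 0;0 0 0 0 0 0;0 0 0 0 0 0;0 0 0 0 0 0;0 0 0 0 0 0;0 0 0 0 0 0;0 0 0 0 0 0" --fingers 1

```text
t: 40.12
tool_pos: [0.5712, 0.0112, 0.1168]
tool_rot: [2.943, -1.099, -0.0]
contact_force: [-0.0, -0.6, 0.9]
opening: 0.0854
```

step_arm --increments "0 0 -0.4 0 0 0;0 0 -1 0 0 0;0 0 -1 0 0 0;0 0 -1 0 0 0;0 0 -1 0 0 0;0 0 -0.5 0 0 0;0 0 0 0 0 0"

```text
t: 40.7
tool_pos: [0.5732, 0.011, 0.2443]
tool_rot: [-2.941, 1.099, -0.012]
contact_force: [1.1, 0.6, 0.6]
opening: 0.0856
```

step_arm --increments "-1 0 0 0 0 0;-1 0 0 0 0 0;-1 0 0 0 0 0;-1 0 0 0 0 0;-1 0 0 0 0 0;-1 0 0 0 0 0;-1 0 0 0 0 0;-1 0 0 0 0 0;-1 0 0 0 0 0;0 0 0 0 0 0;0 0 0 0 0 0"

```text
t: 41.62
tool_pos: [0.4002, 0.1591, 0.2378]
tool_rot: [2.943, -1.096, -0.002]
contact_force: [-0.0, -0.5, 0.8]
opening: 0.0853
```

```bash
python3 plan.py
python3 - <<'E'
from h import *
c=[grab("scene","s22"),grab("top","t22")]
b=cv2.resize(c[0]["pixels"][200:330,230:390,::-1],None,fx=5,fy=4.6,interpolation=cv2.INTER_CUBIC)
cv2.imwrite("pics/s22c.png",b)
b=cv2.resize(c[1]["pixels"][170:250,245:395,::-1],None,fx=5,fy=5,interpolation=cv2.INTER_CUBIC)
cv2.imwrite("pics/t22c.png",b)
E
```

```text
t 41.62 tcp [0.4002 0.1591 0.2378] yaw -0.713 tilt [-0.0015 -0.0006] open 0.0853 F [-0.  -0.5  0.8]
```

View pics/s22c.png

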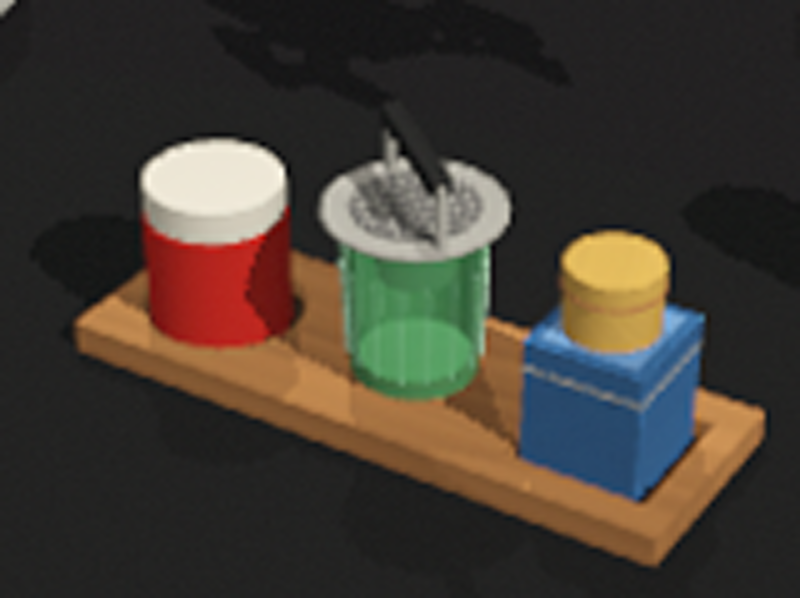

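View pics/t22c.png

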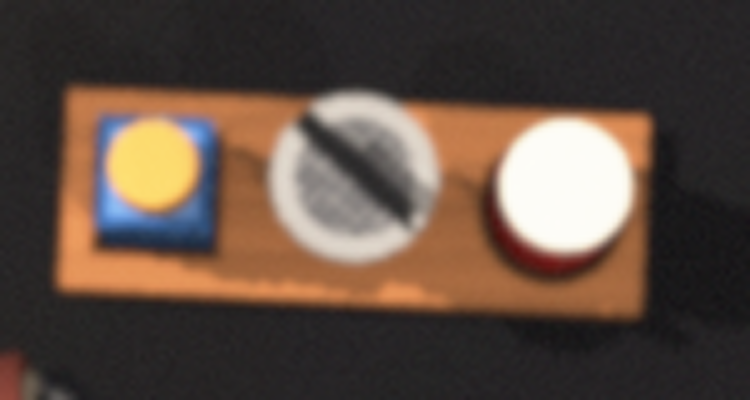

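View pics/s22.png

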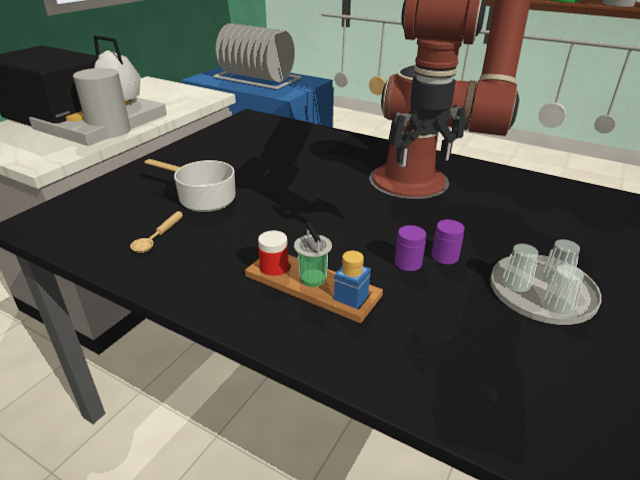

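Everything is in place. One more numeric check of the dabbi and strainer centring before I hand in.

Run:
```python
from h import *
import m2
c=[grab("scene"),grab("top")]
M=MODELS
# top faces only
M['tin_top']=(box(.026,.026,.065,.070),lambda d:sat(98,120,60,50)(d)|sat(10,30,110,120)(d),.07,24,True)
fit("dabbi",(.573,.104),z=.076,cams=c)
M['can2']=M['can']; fit("can",(.571,-.085),z=.006,cams=c)
M['str']=(M['str'][0],M['str'][1],.035,24,False); fit("str",(.571,.0105),z=.069,cams=c); fit("str",(.571,.0105),z=.074,cams=c)
for n,d in zip("ST",c):
    k=6; p=proj(d,[[.573,.1045,.076]])[0]; u0,v0=int(p[0]-45),int(p[1]-45)
    b=cv2.resize(d["pixels"][v0:v0+90,u0:u0+90,::-1],None,fx=k,fy=k,interpolation=cv2.INTER_CUBIC)
    f=lambda P:((proj(d,P)+.5-[u0,v0])*k-.5).astype(int)
    cv2.polylines(b,[f(place(np.array([[.026,.026,.076],[.026,-.026,.076],[-.026,-.026,.076],[-.026,.026,.076]]),.573,.1045,-.02))],True,(0,0,255),1)
    cv2.polylines(b,[f(place(ring(.02,.110),.573,.1045))],True,(0,255,0),1)
    cv2.polylines(b,[f(place(ring(.02,.076),.573,.1045))],True,(0,255,0),1)
    cv2.imwrite(f"pics/d22{n}.png",b)
cv2.imwrite("pics/d22.png",np.hstack([cv2.resize(cv2.imread(f"pics/d22{n}.png"),(400,400)) for n in "ST"]))
```

```text
dabbi (array([0.5712, 0.1016]), np.float64(0.049)) (array([0.5887, 0.1191]), np.float64(0.835)) (array([0.5712, 0.1016]), np.float64(0.887))
can (array([ 0.5708, -0.0863]), np.float64(0.065)) (array([ 0.5722, -0.0866]), np.float64(0.038)) (array([ 0.5716, -0.0861]), np.float64(0.114))
str (array([0.5702, 0.0126]), np.float64(0.179)) (array([0.5711, 0.0102]), np.float64(0.042)) (array([0.5707, 0.0112]), np.float64(0.244))
str (array([0.5767, 0.0163]), np.float64(0.145)) (array([0.5705, 0.0103]), np.float64(0.038)) (array([0.5713, 0.011 ]), np.float64(0.273))
```

View pics/d22.png

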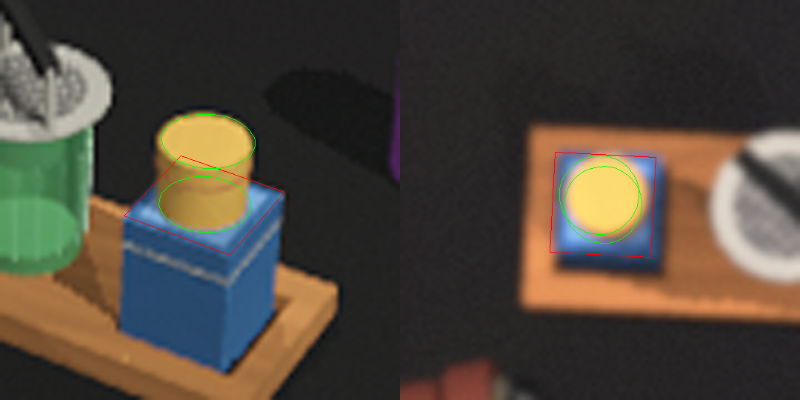

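The overlays show the tin and the dabbi offset by the same amount, so the dabbi is centred within about 1–2 mm. Handing in.

```bash
python3 -c "
from station import ctrl
print(ctrl.get_obs()['t']); print(ctrl.finish_job())"
```

```text
41.8167
the job is handed in; nothing more can be done
None
```

The tray is laid and handed in at about 42 s of the 120 s. I placed everything in the order asked: red canister in the round cut-out, blue tin in the square one, spice box on the tin, green tumbler mid-tray, strainer in its mouth.

- **Seating:** the canister, tin and strainer each made contact at the height predicted for full seating. The last pictures show everything upright and let go. The gripper was well clear, and the saucepan, spoon, glasses and purple look-alikes showed no sign of having moved.
- **Centring:** the spice box is within about 1–2 mm of the tin's centre, and the strainer within about 2 mm of the mouth's.
- **Tumbler position:** by eye on the overlays it is about 2 mm from the tray's midpoint, so I left it. The raw two-camera fit put it nearer 6 mm off, but I judged that fit biased by a few millimetres.
- **Camera disagreement:** the two cameras differed by about 1–3 mm on most objects. Some top-camera fits failed where the arm or another object got in the way, or where the colours overlapped. For those I relied on the scene camera, the arm's own position and the picture overlays.

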